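Load the polishing drum and screw down its cover

ROBOT

A 6-joint arm with a two-finger parallel gripper is mounted at the origin on the work surface. World frame = base frame: x ahead of the robot, y to its left, z up, the work surface at z = 0. Lengths are in m, angles in rad, forces in N, time in s.
With the tool pointing down it reaches from about 0.375 to 0.825 m from the base axis. Payload 5.5 kg.
Tool frame: the origin (TCP) lies midway between the tips of the shut fingers; the grasp point (between the pads) lies 19 mm behind it; z points along the fingers, y is the line along which they close (so a half turn about z gives the same grasp; the last joint's range is limited). The gripper opens to 85 mm and grips with 20 to 120 N. Pads are 22 mm wide; open, the fingers measure 114 mm over their backs; the gripper's body (76 mm by 85 mm) begins 54 mm behind the grasp point. The pads swing forward as they close: fully open they stand 13 mm farther back than shut.
Start: joints at [-1.333, 0.314, -0.047, 1.21, 0, 1.571], TCP at [0.141, -0.583, 0.231] pointing down, gripper open.
Joint ranges: [-2.67, 2.67], [-0.69, 1.73], [-1.03, 1.25], [-2.08, 2.16], [-1.42, 1.45], [-3.14, 3.14]. Speed limits (rad/s): [2.39, 2.39, 3.01, 3.14, 3.14, 3.14].

INTERFACE

Orientations are given as a unit quaternion [w, x, y, z].
In Python, from rig import arm gives the robot as it stands.
- The arm moves only by the tool drive_tool, never from a script. Its argument "moves" is one flat list of numbers, 6 for each row, row after row: the shift along the tool's x, y, z in m, then the turn, a rotation vector about the tool's x, y, z in rad. In form: [dx, dy, dz, wx, wy, wz, dx, dy, dz, wx, wy, wz, ...]. A call has exactly 5 rows; each row is the pose to reach, as a shift and turn from the pose commanded when the call began, along the tool's axes at that moment; what a row does not reach only later rows make up. A row lasts 1/12 s, in which the tool goes at most 41.7 mm and 7.16 degrees, less where a joint would pass 70% of its speed; a pose out of reach is approached as far as the arm can. A call with a gripper value outside its range is refused whole. "hand" is the finger opening in m, from 0 to 0.0854, set as the call begins (left out, the last holds). The fingers move at their own pace and stop on an object; the grip force is fixed at half the most. Time passes only in rows, so rows that repeat a pose let the fingers close, or fill a call up. It gives the time, the measured TCP pose, the force, the opening and the grip force at its end, in the units of the state.
- arm.observe(): the state, without advancing time (a new reading comes with each control period).
- arm.capture(name): name is "scene" or "top" or "wrist"; returns the picture (400x640x3 uint8, blue, green, red); there is no depth.
- arm.get_calibration(name): a dict with "K" (3x3 intrinsics, pixels), "R" (3x3) and "t" (3): a world point X has camera coordinates R X + t; the wrist camera has in their place "tool_from_camera" (4x4, takes a point from camera to tool coordinates, whose origin is the TCP and whose axes are the flange's). Camera axes: x right, y down, z forward; pixel columns grow to the right and rows downward; lengths in m; the calibration is good to about 2 mm. A picture is of the moment at which its call begins: read the wrist's pose just before it. get_calibration takes no time and is no camera call.
- arm.hand_in(): hands the job in; it is judged then, once.
The state is a dict: "clock": time; "joints": joint angles; "qvel": joint speeds; "joint_efforts": joint torques, N m; "ee_pos": TCP position; "ee_rot": TCP orientation; "force": force on the tool from outside, world axes, zero at the start; "moment": the same for the moment, N m; "width": finger opening in m; "grip_force": force on a finger pad.
Only numpy, scipy, OpenCV 4.12 (cv2) and the standard library are available. Lean on these libraries where they do the work, as an engineer would, in place of code of your own. Each camera call takes 0.05 s, during which the arm holds its last target. There are 200 camera calls.

TASK

Get the polishing drum ready to run: swing the lamp arm round to the left as far as it goes, then put every clamp whose jaws are open into the drum and every clamp that is ratcheted shut into the grey tray, leaving their jaws as they are. Once the open clamps are in, lay the cover on the drum over its centre stud so that it lies flat on the rim, and then turn its wing nut clockwise until it is snug on the hub.

Things in the scene. Friction and masses are not known exactly. Their poses are not given: they have to be found in the camera images.
- drum: Polishing drum fixed to the bench: round black rubber tub open at the top, 200 mm outside diameter, wall 6 mm, floor 12 mm and rim 75 mm above the bench. A steel stud 10 mm thick stands in its centre, tapered tip 106 mm above the bench. Origin: on the drum's axis at bench level, z up.
- lamp_arm (a joint): Swing of the lamp arm about its upright post, rad. 0 = arm points from the post along the lamp's -x, over the drum (give or take 0.1 rad of lamp yaw); grows as the head swings towards +y (clockwise from above); stops at -0.3 and 1.25. Light friction (1 to 2 N at the knob); stays where it is left.
- lamp_knob (a point): Point on the axis of the upright black round knob on the lamp arm, 18 mm thick, from 208 to 250 mm above the bench; this point is 238 mm above the bench, 150 mm from the post's axis. The arm is a grey bar 16 mm high, mid-height at 200 mm, ending 210 mm from the post in a bell lamp head 90 mm wide, lower edge at 152 mm.
- lamp_pivot (a point): Point on the axis of the lamp's post, 200 mm above the bench. The post is 20 mm thick on a round foot of 84 mm, about 200 mm beyond (+x of) the drum's centre. The knob moves on a circle of 150 mm radius about it.
- cover: Drum cover: loose aluminium disc 204 mm across, 6 mm thick, flat beneath, about 0.35 kg with its nut. Origin: centre of its underside, z up. In its centre a square steel hub 40 x 40 mm, sides along x and y, top 24 mm above the origin, with a 14 mm square hole up through it for the stud. Home, its origin is 75 mm above the drum's. Lift it by hub or wings.
- nut_wings (a point): Centre of the wing nut's wings, on the cover's axis. The wings are one flat bar 36 mm long along the point's x, 8 mm thick along its y, 16 mm high (8 mm above and below this point). Height above the cover's origin: 50 mm with joint nut at 0, 42 mm when snug.
- nut (a joint): Turn of the captive wing nut relative to the cover, rad; 0 = fully up (8 mm above the hub), grows when turned clockwise seen from above, coming down 8 mm in one full turn; snug on the hub at its stop, 6.28. Starts between 0 and 0.8. Needs about 0.03 N m; stays where it is left.
- tray: Grey plastic tray fixed to the bench, 140 mm (its x) by 130 mm (its y), 28 mm high, wall and floor 4 mm. Origin: centre of its underside, z up.
- clamp1: Small steel ratchet clamp 1 lying on the bench (None if absent), 75 g: two arms 8 mm high, hinged at a round pivot stud 18 mm thick, 26 mm tall; lift it by the stud. Origin: on the pivot axis, at the underside, z up. Jaws reach 40 mm to +x, handles 56 mm to -x; the second arm is turned about +z by joint jaw1.
- jaw1 (a joint): Opening angle of clamp 1, rad: under 0.05 = ratcheted shut (handles side by side, 24 mm wide), 0.55 to 0.7 = open (spread like an X, about 55 mm wide at the handles). The ratchet is stiff (0.15 N m) and stays as it is.
- clamp2: Small steel ratchet clamp 2 lying on the bench (None if absent), 75 g: two arms 8 mm high, hinged at a round pivot stud 18 mm thick, 26 mm tall; lift it by the stud. Origin: on the pivot axis, at the underside, z up. Jaws reach 40 mm to +x, handles 56 mm to -x; the second arm is turned about +z by joint jaw2.
- jaw2 (a joint): Opening angle of clamp 2, rad: under 0.05 = ratcheted shut (handles side by side, 24 mm wide), 0.55 to 0.7 = open (spread like an X, about 55 mm wide at the handles). The ratchet is stiff (0.15 N m) and stays as it is.
- clamp3: Small steel ratchet clamp 3 lying on the bench (None if absent), 75 g: two arms 8 mm high, hinged at a round pivot stud 18 mm thick, 26 mm tall; lift it by the stud. Origin: on the pivot axis, at the underside, z up. Jaws reach 40 mm to +x, handles 56 mm to -x; the second arm is turned about +z by joint jaw3.
- jaw3 (a joint): Opening angle of clamp 3, rad: under 0.05 = ratcheted shut (handles side by side, 24 mm wide), 0.55 to 0.7 = open (spread like an X, about 55 mm wide at the handles). The ratchet is stiff (0.15 N m) and stays as it is.
- clamp4: Small steel ratchet clamp 4 lying on the bench (None if absent), 75 g: two arms 8 mm high, hinged at a round pivot stud 18 mm thick, 26 mm tall; lift it by the stud. Origin: on the pivot axis, at the underside, z up. Jaws reach 40 mm to +x, handles 56 mm to -x; the second arm is turned about +z by joint jaw4.
- jaw4 (a joint): Opening angle of clamp 4, rad: under 0.05 = ratcheted shut (handles side by side, 24 mm wide), 0.55 to 0.7 = open (spread like an X, about 55 mm wide at the handles). The ratchet is stiff (0.15 N m) and stays as it is.
- clamp5: Small steel ratchet clamp 5 lying on the bench (None if absent), 75 g: two arms 8 mm high, hinged at a round pivot stud 18 mm thick, 26 mm tall; lift it by the stud. Origin: on the pivot axis, at the underside, z up. Jaws reach 40 mm to +x, handles 56 mm to -x; the second arm is turned about +z by joint jaw5.
- jaw5 (a joint): Opening angle of clamp 5, rad: under 0.05 = ratcheted shut (handles side by side, 24 mm wide), 0.55 to 0.7 = open (spread like an X, about 55 mm wide at the handles). The ratchet is stiff (0.15 N m) and stays as it is.
Mind the look-alikes: they are no part of the job. Leave any yellow look-alike of the clamp5 alone.

How it is judged:
By the outcome, as a careful person would: the job done as asked, in the order asked, and still so for the second after the job is handed in, with the robot touching nothing.
Of clamp1, clamp2, clamp3, clamp4, clamp5 only 3 to 5 are there at a start; the rules pass over those that are not, and their reading is None.
At some moment in a run one of clamp1, clamp2, clamp3, clamp4, clamp5 may be knocked a few centimetres aside while the robot is not near it.
Once in a run the grip may slacken for a moment while it holds something.
It also fails if it takes over 210 s, if anything falls off the work surface, if the arm or the gripper's body presses on something with over 40 N, if the wrist force passes 120 N, or if a joint passes its speed limit or range.

## Working session

There is one attempt and no reset: what is moved stays moved. The work goes in short steps, Python scripts to look and compute and a tool call to move; the robot and the scene stay as the last step left them, time stands still between calls to the robot, and variables do not carry over. Pictures are saved under pics/ and viewed, at most 14 in all, crops included, and the job is handed in when it is done.

Besides the shell and the picture viewer there is one more tool, called after ">>>" by a JSON object that holds its "method" and its "body". drive_tool: Moves the arm, as the interface text tells. Its arguments: {"type":"object","properties":{"moves":{"type":"array"},"hand":{"type":"number"}},"required":["moves"]}

```bash
ls; mkdir -p pics; cat > h.py <<'E'
import numpy as np, cv2
from rig import arm
from scipy.spatial.transform import Rotation as Ro
def pose():
    o=arm.observe(); q=np.array(o["ee_rot"]); return np.array(o["ee_pos"]), Ro.from_quat(np.r_[q[1:],q[0]]).as_matrix(), o
def cam(name):
    c=arm.get_calibration(name); K=np.array(c["K"])
    if name=="wrist":
        p,R,_=pose(); T=np.array(c["tool_from_camera"])
        Rc=R@T[:3,:3]; o=p+R@T[:3,3]; return K,Rc,o
    R=np.array(c["R"]); return K,R.T,-R.T@np.array(c["t"])
def ray(c,u,v): 
    d=c[1]@np.linalg.inv(c[0])@np.array([u,v,1.]); return c[2],d/np.linalg.norm(d)
def plane(c,u,v,z):
    o,d=ray(c,u,v); return o+d*(z-o[2])/d[2]
def tri(r1,r2):
    (a,d),(b,e)=r1,r2; A=np.c_[d,-e]; s=np.linalg.lstsq(A,b-a,rcond=None)[0]; p,q=a+s[0]*d,b+s[1]*e
    return (p+q)/2,np.linalg.norm(p-q)
def proj(c,X):
    x=c[0]@(c[1].T@(np.asarray(X)-c[2])); return x[:2]/x[2]
def snap(name,f):
    c=cam(name); im=np.array(arm.capture(name)); cv2.imwrite(f"pics/{f}.png",im); np.savez(f"pics/{f}.npz",K=c[0],R=c[1],o=c[2]); return im,c
def load(f):
    d=np.load(f"pics/{f}.npz"); return cv2.imread(f"pics/{f}.png"),(d["K"],d["R"],d["o"])
def totool(dw):
    p,R,_=pose(); return R.T@np.asarray(dw)
E
python3 - <<'E'
from h import *
for n in("scene","top"):
    im,c=snap(n,n+"0"); print(n,c[0][0,0],c[2].round(3),c[1].round(2).tolist())
c=arm.get_calibration("wrist");print(np.array(c["tool_from_camera"]).round(3).tolist(),np.array(c["K"])[0,0])
p,R,o=pose();print(p,R.round(3).tolist(),o)
E
```

```text
pics
scene 414.5959547817789 [1.217 0.544 0.76 ] [[-0.63, 0.41, -0.66], [0.77, 0.36, -0.53], [0.02, -0.84, -0.54]]
top 485.5903860840311 [ 0.224 -0.057  1.449] [[0.02, -0.98, 0.18], [-1.0, -0.02, -0.0], [0.01, -0.18, -0.98]]
[[0.001, -0.945, -0.327, 0.085], [1.0, 0.001, 0.001, -0.001], [-0.0, -0.327, 0.945, -0.143], [0.0, 0.0, 0.0, 1.0]] 293.8060331216525
[ 0.14118945 -0.58261783  0.23050584] [[0.972, 0.236, -0.0], [0.236, -0.972, 0.001], [-0.0, -0.002, -1.0]] {'clock': 0.1, 'joints': array([-1.33302285e+00,  3.14172230e-01, -4.79900060e-02,  1.21018004e+00,
       -3.73548237e-05,  1.57081559e+00]), 'qvel': array([-4.24381382e-05, -2.20468551e-03,  1.97894711e-03,  9.17626374e-04,
       -2.43975240e-04,  7.89617931e-04]), 'joint_efforts': array([ 1.66372822e-03, -5.40769136e+01,  3.40540266e+01,  1.11973268e-02,
        2.84420184e-05, -1.18243224e-05]), 'ee_pos': array([ 0.14118945, -0.58261783,  0.23050584]), 'ee_rot': array([-7.65302688e-04,  9.92942135e-01,  1.18597296e-01, -1.10233117e-04]), 'force': array([-0.46003583,  0.22228615,  0.66123064]), 'moment': array([ 0.0072145 , -0.04460245, -0.02552757]), 'grip_force': 0.0, 'width': 0.08524477672716847}
```

View pics/top0.png

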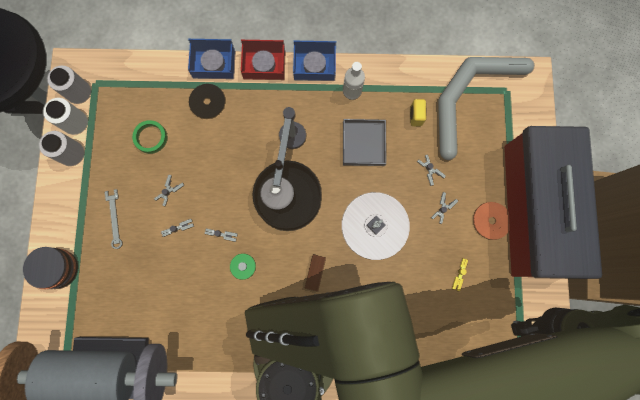

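View pics/scene0.png

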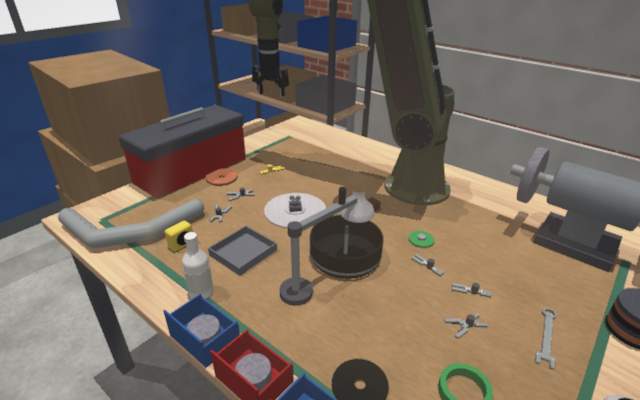

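The top view (up is +x, left is +y) shows:
- The drum is at (287,195), with the lamp head over it at (277,193) and the lamp foot at (292,135).
- The tray is at (364,142) and the cover at (376,226), with its hub at (375,225).
- Steel clamp candidates are at (168,190), (177,228), (221,235), (431,168) and (444,208).
- Look-alikes to leave are the yellow clamp (460,272), the spanner (114,220), the orange disc (490,220), the green disc (242,266) and the black disc (207,100).

Next is one close crop to confirm which clamps are open and which are shut.

```bash
python3 - <<'E'
from h import *
im,c=load("top0"); s,cs=load("scene0")
def crop(i,x,y,w,h,W,H): return cv2.resize(i[y:y+h,x:x+w],(W,H),interpolation=cv2.INTER_CUBIC)
a=crop(im,140,165,110,82,400,300); b=crop(im,400,145,110,82,400,300)
d=crop(im,330,180,110,82,400,300); e=crop(s,405,240,110,82,400,300)
cv2.imwrite("pics/crop1.png",np.vstack([np.hstack([a,b]),np.hstack([d,e])]))
for n,u,v,z in[("drum rimL",253,195,.075),("rimR",321,195,.075),("trayTL",343,121,.028),("trayTR",385,121,.028),("trayBL",344,164,.028),("trayBR",386,165,.028),("foot",292,135,.015),("posttop",289,113,.21),("cover",376,226,.006),("c1",168,190,.02),("c2",177,228,.02),("c3",221,235,.02),("c4",431,168,.02),("c5",444,208,.02),("lamphead",277,193,.2)]:
    print(n,plane(c,u,v,z).round(3))
E
```

```text
drum rimL [0.466 0.128 0.075]
rimR [ 0.469 -0.067  0.075]
trayTL [ 0.709 -0.132  0.028]
trayTR [ 0.711 -0.26   0.028]
trayBL [ 0.574 -0.136  0.028]
trayBR [ 0.573 -0.262  0.028]
foot [0.666 0.024 0.015]
posttop [0.666 0.023 0.21 ]
cover [ 0.391 -0.234  0.006]
c1 [0.487 0.39  0.02 ]
c2 [0.373 0.355 0.02 ]
c3 [0.355 0.224 0.02 ]
c4 [ 0.568 -0.399  0.02 ]
c5 [ 0.446 -0.435  0.02 ]
lamphead [0.45  0.049 0.2  ]
```

View pics/crop1.png

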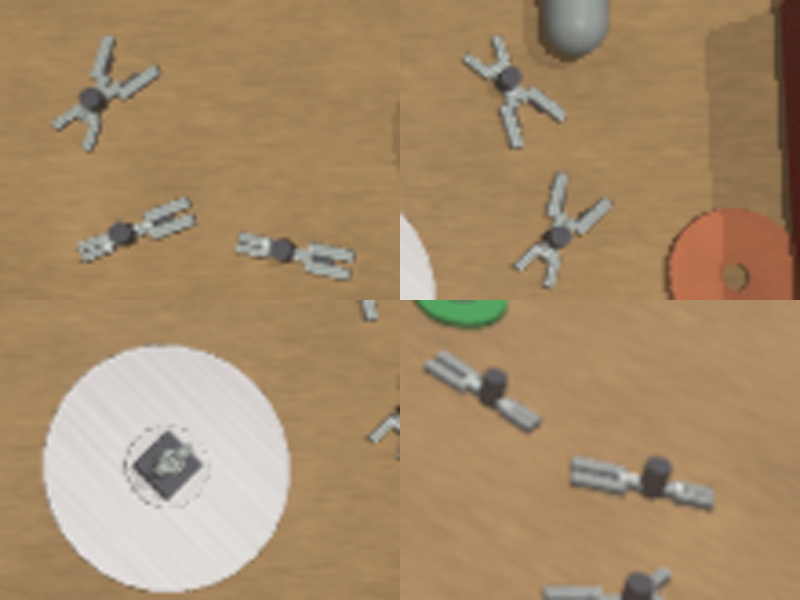

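The crop confirms three open clamps: A (165,192), D (430,166) and E (443,210). Two are shut: B (174,229) and C (218,234). The hub sits diamond-wise and the wings run up and to the right in the image. I'll level the tool yaw and go towards the lamp knob.

>>> {"method": "drive_tool", "body": {"moves": [0,0,-0.11,0,0,0.238,0,0,-0.11,0,0,0.238,0,0,-0.11,0,0,0.238,0,0,-0.11,0,0,0.238,0,0,-0.11,0,0,0.238], "hand": 0.04}}

```text
clock: 0.52
ee_pos: [0.1415, -0.584, 0.343]
ee_rot: [0.002, 1.0, -0.0, 0.0]
force: [-0.2, 0.9, -1.5]
width: 0.04
grip_force: 0.0
```

>>> {"method": "drive_tool", "body": {"moves": [0.1,-0.18,0,0,0,0,0.1,-0.18,0,0,0,0,0.1,-0.18,0,0,0,0,0.1,-0.18,0,0,0,0,0.1,-0.18,0,0,0,0]}}

```text
clock: 0.93
ee_pos: [0.2414, -0.4004, 0.3393]
ee_rot: [-0.001, 1.0, -0.0, -0.001]
force: [0.5, -0.0, 0.2]
width: 0.04
grip_force: 0.0
```

>>> {"method": "drive_tool", "body": {"moves": [0.1,-0.18,0,0,0,0,0.1,-0.18,0,0,0,0,0.1,-0.18,0,0,0,0,0.1,-0.18,0,0,0,0,0.1,-0.18,0,0,0,0]}}

```text
clock: 1.35
ee_pos: [0.3411, -0.2206, 0.3397]
ee_rot: [-0.001, 1.0, -0.0, -0.001]
force: [2.0, 0.1, 0.3]
width: 0.0399
grip_force: 0.0
```

>>> {"method": "drive_tool", "body": {"moves": [0.1,-0.18,0,0,0,0,0.1,-0.18,0,0,0,0,0.1,-0.18,0,0,0,0,0.1,-0.18,0,0,0,0,0.1,-0.18,0,0,0,0]}}

```text
clock: 1.77
ee_pos: [0.4411, -0.0408, 0.3396]
ee_rot: [-0.0, 1.0, 0.0, -0.001]
force: [0.6, -1.2, 1.0]
width: 0.0401
grip_force: 0.0
```

```bash
python3 - <<'E'
from h import *
im,c=snap("wrist","w1"); p,R,o=pose(); print(p,R.round(3).tolist(),o["joints"].round(2),c[2])
E
```

```text
[ 0.44414949 -0.03541267  0.33917703] [[1.0, 0.006, -0.001], [0.006, -1.0, 0.005], [-0.001, -0.005, -1.0]] [-0.08 -0.   -0.18  1.4   0.01  3.05] [ 0.52668606 -0.04010678  0.48189568]
```

View pics/w1.png

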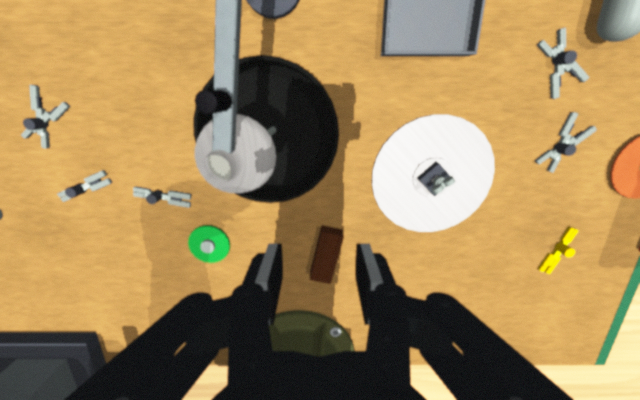

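The wrist view shows the lamp's grey bar running down the image, the black knob at (212,101), the lamp head at (236,155) and the drum behind it. I'll triangulate the knob with the scene view.

```bash
python3 - <<'E'
from h import *
im,c=load("w1"); s,cs=load("scene0"); t,ct=load("top0")
p=proj(cs,plane(c,212,99,.25));print("scene pred",p)
g=cv2.cvtColor(s,cv2.COLOR_BGR2GRAY);m=(g[175:215,325:360]<40).astype(np.uint8)
n,l,st,ce=cv2.connectedComponentsWithStats(m)
for i in range(1,n):
    if st[i,4]>20: print(st[i]+[325,175,0,0,0],ce[i]+[325,175])
for z in(.23,.25): print(plane(c,212,100,z).round(3))
for uv in((343,188),(343,195)):
  X,e=tri(ray(c,212,100),ray(cs,*uv));print(X.round(3),e)
# drum from wrist: rim
for uv in((197,128),(338,128)): print("rim",plane(c,*uv,.075))
print("lampaxis pts",plane(c,228,0,.208).round(3),plane(c,225,140,.208).round(3))
E
```

```text
scene pred [340.53831708 187.04192879]
[0.522 0.047 0.23 ]
[0.522 0.04  0.25 ]
[0.52  0.043 0.247] 0.004622985848058836
[0.521 0.047 0.23 ] 0.00047544005011306695
rim [0.48218214 0.12481125 0.075     ]
rim [ 0.48255973 -0.0665228   0.075     ]
lampaxis pts [0.597 0.033 0.208] [0.486 0.046 0.208]
```

>>> {"method": "drive_tool", "body": {"moves": [0,0,0,0,0,-0.62,0,0,0,0,0,-0.62,0,0,0,0,0,-0.62,0,0,0,0,0,-0.62,0,0,0,0,0,-0.62]}}

```text
clock: 2.23
ee_pos: [0.4405, -0.043, 0.3394]
ee_rot: [-0.001, 0.951, 0.308, -0.002]
force: [-0.1, -0.7, 0.3]
width: 0.0399
grip_force: 0.0
```

>>> {"method": "drive_tool", "body": {"moves": [0,0,0,0,0,-0.62,0,0,0,0,0,-0.62,0,0,0,0,0,-0.62,0,0,0,0,0,-0.62,0,0,0,0,0,-0.62]}}

```text
clock: 2.65
ee_pos: [0.4405, -0.0431, 0.3394]
ee_rot: [-0.001, 0.812, 0.584, -0.001]
force: [0.3, -0.2, 0.5]
width: 0.0398
grip_force: 0.0
```

>>> {"method": "drive_tool", "body": {"moves": [0,0,0,0,0,-0.62,0,0,0,0,0,-0.62,0,0,0,0,0,-0.62,0,0,0,0,0,-0.62,0,0,0,0,0,-0.62]}}

```text
clock: 3.07
ee_pos: [0.4405, -0.0432, 0.3395]
ee_rot: [-0.001, 0.595, 0.803, -0.001]
force: [0.5, -0.5, -0.3]
width: 0.0397
grip_force: 0.0
```

>>> {"method": "drive_tool", "body": {"moves": [0,0,0,0,0,-0.62,0,0,0,0,0,-0.62,0,0,0,0,0,-0.62,0,0,0,0,0,-0.62,0,0,0,0,0,-0.62]}}

```text
clock: 3.48
ee_pos: [0.4405, -0.0432, 0.3394]
ee_rot: [-0.002, 0.322, 0.947, -0.0]
force: [0.1, 0.7, 0.0]
width: 0.0399
grip_force: 0.0
```

>>> {"method": "drive_tool", "body": {"moves": [0,0,0,0,0,-0.62,0,0,0,0,0,-0.62,0,0,0,0,0,-0.62,0,0,0,0,0,-0.62,0,0,0,0,0,-0.62]}}

```text
clock: 3.9
ee_pos: [0.4405, -0.0431, 0.3395]
ee_rot: [-0.002, 0.018, 1.0, 0.0]
force: [0.0, 0.8, 0.2]
width: 0.0398
grip_force: 0.0
```

```bash
python3 - <<'E'
from h import *
im,c=snap("wrist","w2"); p,R,o=pose(); print(p,R.round(3).tolist(),o["joints"].round(2),c[2])
for z in (.24,.25):print(proj(c,[.517,.041,z]))
E
```

```text
[ 0.44051148 -0.04315983  0.33950617] [[-1.0, 0.03, -0.003], [0.03, 1.0, 0.0], [0.003, 0.0, -1.0]] [-0.1  -0.01 -0.18  1.4  -0.   -0.07] [ 0.35690162 -0.03948507  0.48223596]
[408.71141652 269.44101773]
[411.85607175 275.53113276]
```

View pics/w2.png

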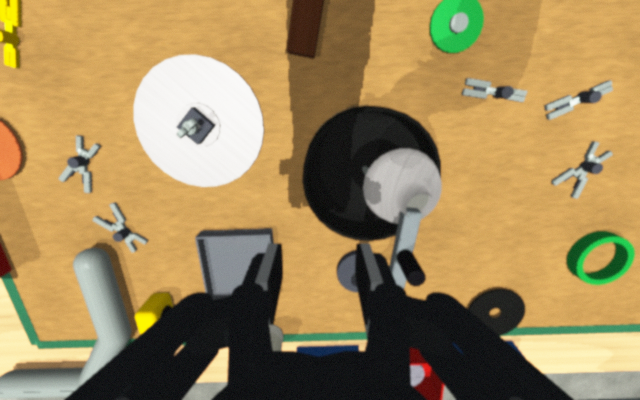

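From the opposite side, the knob is at (410,266), as predicted, so the position (0.520, 0.043) holds. I'll go above it and straddle it with the fingers.

>>> {"method": "drive_tool", "body": {"moves": [-0.077,0.0885,0,0,0,0.1,-0.077,0.0885,0,0,0,0.1,-0.077,0.0885,0,0,0,0.1,-0.077,0.0885,0,0,0,0.1,-0.077,0.0885,0,0,0,0.1]}}

```text
clock: 4.37
ee_pos: [0.5221, 0.0431, 0.3391]
ee_rot: [-0.002, 0.071, 0.997, -0.0]
force: [0.4, 0.2, -0.6]
width: 0.0403
grip_force: 0.0
```

>>> {"method": "drive_tool", "body": {"moves": [0,0,0.04,0,0,0,0,0,0.08,0,0,0,0,0,0.12,0,0,0,0,0,0.12,0,0,0,0,0,0.122,0,0,0]}}

```text
clock: 4.78
ee_pos: [0.5194, 0.0411, 0.2179]
ee_rot: [-0.003, 0.072, 0.997, -0.0]
force: [-0.2, 0.0, 0.7]
width: 0.0401
grip_force: 0.0
```

```bash
python3 - <<'E'
from h import *
p,R,o=pose(); print(p,R.round(3).tolist(),o["force"])
im,c=snap("wrist","w3"); cv2.imwrite("pics/w3c.png",im[200:400,150:490])
# triangulate clamp studs from w2 & top0
i2,c2=load("w2"); t,ct=load("top0")
W={"A":(591,165),"B":(588,97),"C":(503,93),"D":(122,234),"E":(78,162)}
T={"A":(165.3,192.2),"B":(173.6,229.4),"C":(217.6,233.8),"D":(429.7,166.2),"E":(443.5,209.9)}
for k in W: print(k,*tri(ray(c2,*W[k]),ray(ct,*T[k])))
E
```

```text
[0.51942106 0.04110688 0.21785809] [[-0.99, 0.143, -0.005], [0.143, 0.99, -0.001], [0.005, -0.001, -1.0]] [-0.24772632  0.02069633  0.67893716]
A [0.48000381 0.39893294 0.01446339] 0.0013528421429955001
B [0.37152733 0.36674415 0.01356451] 0.004050600790202359
C [0.36094776 0.23592556 0.01566754] 0.005022664430858557
D [ 0.57718508 -0.39728176  0.01022401] 0.0026333595209603734
E [ 0.44441965 -0.43566652  0.01047736] 0.004763530676696371
```

View pics/w3c.png

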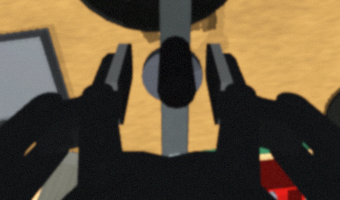

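The knob sits midway between the fingers, at crop (178,65). I'll swing it along the arc.

>>> {"method": "drive_tool", "body": {"moves": [-0.0005,0.012,0,0,0,0.08,-0.0019,0.0239,0,0,0,0.16,-0.0043,0.0357,0,0,0,0.24,-0.0076,0.0472,0,0,0,0.32,-0.0118,0.0584,0,0,0,0.4]}}

```text
clock: 5.25
ee_pos: [0.5435, 0.0983, 0.2228]
ee_rot: [0.002, 0.27, 0.963, 0.001]
force: [-1.1, -2.3, -0.9]
width: 0.0399
grip_force: 0.9
```

>>> {"method": "drive_tool", "body": {"moves": [-0.0005,0.012,0,0,0,0.08,-0.0019,0.0239,0,0,0,0.16,-0.0043,0.0357,0,0,0,0.24,-0.0076,0.0472,0,0,0,0.32,-0.0118,0.0584,0,0,0,0.4]}}

```text
clock: 5.67
ee_pos: [0.584, 0.1425, 0.223]
ee_rot: [0.002, 0.456, 0.89, 0.001]
force: [-0.3, -2.4, -0.5]
width: 0.0399
grip_force: 0.8
```

>>> {"method": "drive_tool", "body": {"moves": [0,0.006,0,0,0,0.04,-0.0005,0.012,0,0,0,0.08,-0.0011,0.018,0,0,0,0.12,-0.0019,0.0239,0,0,0,0.16,-0.003,0.0298,0,0,0,0.2]}}

```text
clock: 6.08
ee_pos: [0.6099, 0.1573, 0.223]
ee_rot: [0.002, 0.542, 0.841, 0.001]
force: [-1.5, -0.9, 0.2]
width: 0.0398
grip_force: 0.6
```

>>> {"method": "drive_tool", "body": {"moves": [0,0.002,0,0,0,0.013,0,0.004,0,0,0,0.027,0,0.006,0,0,0,0.04,0,0.008,0,0,0,0.053,0,0.01,0,0,0,0.067]}}

```text
clock: 6.5
ee_pos: [0.6174, 0.1613, 0.22]
ee_rot: [0.0, 0.569, 0.823, 0.0]
force: [-0.9, -1.1, -0.5]
width: 0.0399
grip_force: 0.5
```

```bash
python3 - <<'E'
from h import *
p,R,o=pose(); print(p,np.pi-np.arctan2(R[1,0],R[0,0]),o["force"],o["joints"].round(2))
im,c=snap("top","t3"); cv2.imwrite("pics/t3c.png",cv2.resize(im[80:280,180:440],(780,600)))
E
```

```text
[0.61740533 0.16131939 0.21995937] 1.2099961931035292 [-0.85952907 -1.05578633 -0.49693386] [ 0.26  0.39  0.03  1.21 -0.    1.47]
```

View pics/t3c.png

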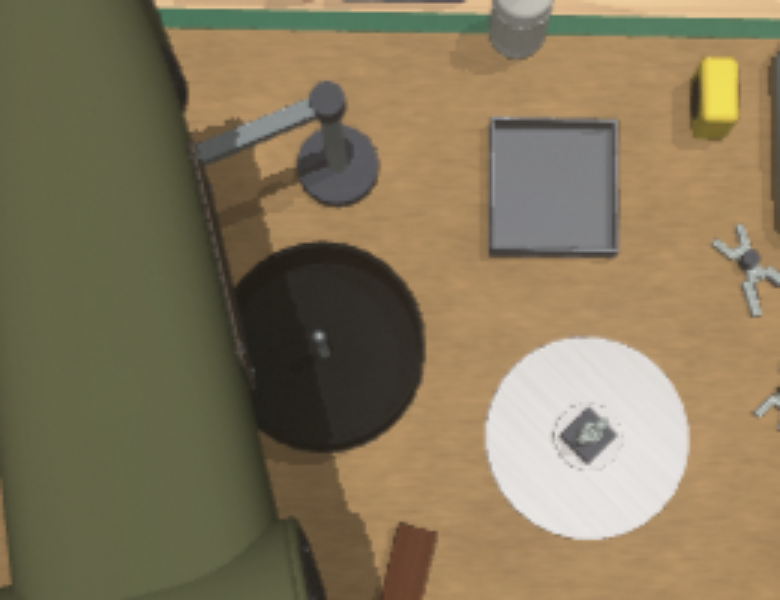

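The bar now points left and up from the post at crop (327,100), and the drum is clear with its stud at crop (320,340). The force is still only friction, so I'll push on to the stop.

>>> {"method": "drive_tool", "body": {"moves": [0,0.002,0,0,0,0.013,0,0.004,0,0,0,0.027,0,0.006,0,0,0,0.04,0,0.008,0,0,0,0.053,0,0.008,0,0,0,0.053]}}

```text
clock: 6.97
ee_pos: [0.6196, 0.1616, 0.2189]
ee_rot: [-0.002, 0.591, 0.807, -0.005]
force: [-17.2, -8.4, 11.7]
width: 0.0398
grip_force: 9.7
```

>>> {"method": "drive_tool", "body": {"moves": [0,0.002,0,0,0,0.013,0,0.004,0,0,0,0.027,0,0.005,0,0,0,0.035,0,0.005,0,0,0,0.035,0,0.005,0,0,0,0.035]}}

```text
clock: 7.38
ee_pos: [0.6198, 0.1609, 0.2187]
ee_rot: [-0.004, 0.604, 0.797, -0.009]
force: [-31.0, -15.7, 20.3]
width: 0.0399
grip_force: 17.4
```

The force rose to about 40 N in total, so the arm is at its stop. I'll back off and lift, and add a planner helper that prints tool-frame shifts.

>>> {"method": "drive_tool", "body": {"moves": [0,-0.014,0,0,0,0,0,-0.014,0,0,0,0,0,-0.014,-0.04,0,0,0,0,-0.014,-0.08,0,0,0,0,-0.014,-0.12,0,0,0]}}

```text
clock: 7.8
ee_pos: [0.6159, 0.1622, 0.3402]
ee_rot: [-0.0, 0.604, 0.797, -0.0]
force: [2.4, 0.9, 0.6]
width: 0.04
grip_force: 0.0
```

```bash
cat >> h.py <<'E'
def plan(x,y,z,psi_deg,start=None):
    """print tool-frame steps (dx,dy,dz,wx,wy,wz) per call to reach world x,y,z with tool down at yaw psi"""
    p,R,o=pose(); 
    if start is not None: p=np.array(start[:3]); R=Rd(start[3])
    T=np.array([x,y,z]); Rt=Rd(psi_deg); rv=(Ro.from_matrix(R.T@Rt)).as_rotvec()
    if rv[2]>3.13: pass
    n=int(max(np.ceil(np.linalg.norm(T-p)/.2),np.ceil(np.linalg.norm(rv)/.6),1))
    for i in range(n):
        Ri=R@Ro.from_rotvec(rv/n).as_matrix(); d=R.T@((T-p)/n); 
        print(f"call {i+1}/{n}:",np.r_[d,rv/n].round(3).tolist()); R=Ri; p=p+(T-p)/n
def Rd(psi):
    a=np.radians(psi); c,s=np.cos(a),np.sin(a); return np.array([[c,s,0],[s,-c,0],[0,0,-1]])
def blob(im,c,X,rad=30,thr=70,save=None):
    """dark stud blob near the projection of X; returns pixel centroid"""
    u,v=proj(c,X); x0,y0=int(max(u-rad,0)),int(max(v-rad,0)); w=im[y0:y0+2*rad,x0:x0+2*rad]
    g=cv2.GaussianBlur(cv2.cvtColor(w,cv2.COLOR_BGR2GRAY),(3,3),0); m=(g<thr).astype(np.uint8)
    n,l,st,ce=cv2.connectedComponentsWithStats(m); r=[]
    for i in range(1,n):
        if st[i,4]>25: r.append((st[i,4],(ce[i]+[x0,y0]).round(1),st[i,2:4]))
    return (u.round(1),v.round(1)),r
E
python3 - <<'E'
from h import *
p,R,o=pose(); print(p,o["force"].round(1))
plan(.48,.40,.20,52)
s,cs=load("scene0"); t,ct=load("t3")
X=plane(ct,286.7,193.3,.104); print("stud top",X, proj(cs,X))
E
```

```text
[0.61591332 0.16216363 0.34019201] [2.4 0.9 0.6]
call 1/2: [0.133, -0.033, 0.07, -0.0, 0.0, 0.468]
call 2/2: [0.052, -0.045, 0.035, -0.0, 0.0, 0.468]
stud top [0.46743317 0.02935248 0.104     ] [347.71744336 224.38988363]
```

>>> {"method": "drive_tool", "body": {"moves": [0.133,-0.033,0.02,0,0,0.468,0.133,-0.033,0.02,0,0,0.468,0.133,-0.033,0.02,0,0,0.468,0.133,-0.033,0.02,0,0,0.468,0.133,-0.033,0.02,0,0,0.468]}}

```text
clock: 8.22
ee_pos: [0.5466, 0.2849, 0.3187]
ee_rot: [-0.001, 0.772, 0.635, 0.0]
force: [0.7, 0.3, -0.8]
width: 0.0396
grip_force: 0.0
```

>>> {"method": "drive_tool", "body": {"moves": [0.103,-0.09,0.12,0,0,0.468,0.103,-0.09,0.12,0,0,0.468,0.103,-0.09,0.12,0,0,0.468,0.103,-0.09,0.12,0,0,0.468,0.103,-0.09,0.12,0,0,0.468]}}

```text
clock: 8.63
ee_pos: [0.4772, 0.4012, 0.1952]
ee_rot: [-0.0, 0.898, 0.439, -0.002]
force: [-1.3, -0.6, -0.0]
width: 0.0401
grip_force: 0.0
```

```bash
sed -i 's/    for i in range(n):$/    D=(T-p)\/n\n    for i in range(n):/; s/d=R.T@((T-p)\/n);/d=R.T@D;/; s/; p=p+(T-p)\/n//' h.py; python3 - <<'E'
from h import *
arm.capture("top")
im,c=snap("wrist","w4"); p,R,o=pose(); print(p,np.degrees(np.arctan2(R[1,0],R[0,0])),o["joints"].round(2))
for n,X in {"A":[.48,.399,.017],"B":[.372,.367,.017],"C":[.361,.236,.017]}.items():
    q,r=blob(im,c,X); print(n,q,r,[plane(c,*a[1],.017).round(4) for a in r])
E
```

```text
[0.47824287 0.40006239 0.19668727] 52.358073584498186 [ 0.7   0.38 -0.04  1.16 -0.    2.92]
A (np.float64(322.4), np.float64(173.8)) [(np.int32(216), array([323.9, 170.5]), array([14, 20], dtype=int32))] [array([0.4836, 0.401 , 0.017 ])]
B (np.float64(268.2), np.float64(245.7)) [(np.int32(88), array([271.4, 238.6]), array([13, 10], dtype=int32)), (np.int32(285), array([276.9, 262.3]), array([14, 31], dtype=int32)), (np.int32(215), array([255.7, 264.6]), array([18, 21], dtype=int32))] [array([0.3815, 0.372 , 0.017 ]), array([0.3653, 0.3426, 0.017 ]), array([0.342 , 0.3563, 0.017 ])]
C (np.float64(325.5), np.float64(318.3)) [(np.int32(216), array([326. , 316.1]), array([13, 21], dtype=int32))] [array([0.3638, 0.2385, 0.017 ])]
```

View pics/w4.png

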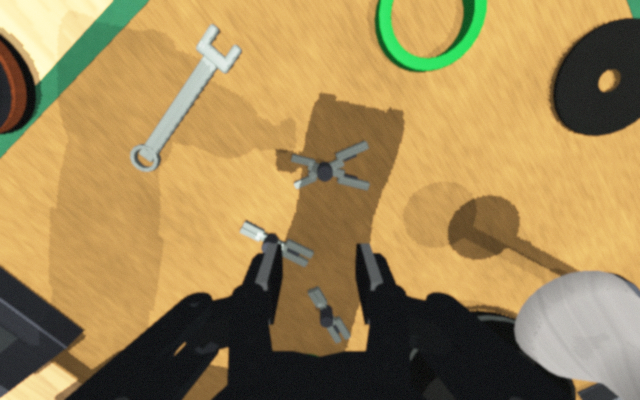

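The close view shows open clamp A with its stud at (324,170), shut clamp B at (271,239) and shut clamp C at (326,316). A's two measurements agree within 4 mm, which is inside the grip margin, so I'll grasp it.

>>> {"method": "drive_tool", "body": {"moves": [0.0025,0.003,0.04,0,0,0,0.0025,0.003,0.08,0,0,0,0.0025,0.003,0.12,0,0,0,0.0025,0.003,0.16,0,0,0,0.0025,0.003,0.184,0,0,0]}}

```text
clock: 9.15
ee_pos: [0.4846, 0.3976, 0.0129]
ee_rot: [0.001, 0.898, 0.439, -0.001]
force: [0.8, -0.6, 0.1]
width: 0.0402
grip_force: 0.0
```

>>> {"method": "drive_tool", "body": {"moves": [0,0,0,0,0,0,0,0,0,0,0,0,0,0,0,0,0,0,0,0,0,0,0,0,0,0,0,0,0,0], "hand": 0.005}}

```text
clock: 9.57
ee_pos: [0.4856, 0.4008, 0.018]
ee_rot: [-0.0, 0.899, 0.439, 0.002]
force: [0.2, 0.3, -0.9]
width: 0.0149
grip_force: 58.5
```

>>> {"method": "drive_tool", "body": {"moves": [0,0,0,0,0,0,0,0,-0.03,0,0,0,0,0,-0.07,0,0,0,0,0,-0.11,0,0,0,0,0,-0.15,0,0,0]}}

```text
clock: 9.98
ee_pos: [0.4833, 0.3995, 0.1677]
ee_rot: [0.0, 0.898, 0.439, 0.0]
force: [0.8, 0.4, -0.1]
width: 0.0152
grip_force: 58.6
```

```bash
python3 - <<'E'
from h import *
p,R,o=pose(); print(p,o["width"],o["grip_force"])
im,c=snap("wrist","w5"); cv2.imwrite("pics/w5c.png",im[180:400,200:440])
a=np.radians(70); plan(.467+.046*np.cos(a),.030+.046*np.sin(a),.16,70)
E
```

```text
[0.4833439  0.39946982 0.16768318] 0.015173735617532947 58.6432546377182
call 1/2: [-0.131, 0.099, 0.007, 0.002, -0.006, -0.156]
call 2/2: [-0.145, 0.078, 0.008, 0.002, -0.006, -0.156]
```

>>> {"method": "drive_tool", "body": {"moves": [-0.131,0.099,0.007,0,0,-0.156,-0.131,0.099,0.007,0,0,-0.156,-0.131,0.099,0.007,0,0,-0.156,-0.131,0.099,0.007,0,0,-0.156,-0.131,0.099,0.007,0,0,-0.156]}}

```text
clock: 10.45
ee_pos: [0.4801, 0.2294, 0.1585]
ee_rot: [0.001, 0.863, 0.506, -0.001]
force: [-0.8, 1.5, -0.9]
width: 0.0153
grip_force: 43.8
```

>>> {"method": "drive_tool", "body": {"moves": [-0.145,0.078,0.008,0,0,-0.156,-0.145,0.078,0.008,0,0,-0.156,-0.145,0.078,0.008,0,0,-0.156,-0.145,0.078,0.008,0,0,-0.156,-0.145,0.078,0.008,0,0,-0.156]}}

```text
clock: 10.87
ee_pos: [0.4786, 0.065, 0.1506]
ee_rot: [0.001, 0.821, 0.571, -0.001]
force: [-0.6, -0.1, 0.1]
width: 0.0147
grip_force: 58.6
```

```bash
python3 - <<'E'
from h import *
im,c=snap("wrist","w6"); p,R,o=pose(); print(p,o["width"],o["grip_force"])
a=np.radians(70); plan(.467+.046*np.cos(a),.030+.046*np.sin(a),.04,70)
cv2.imwrite("pics/w6c.png",cv2.resize(im[120:400,180:460],(560,560)))
E
```

```text
[0.47908057 0.06763523 0.15078465] 0.014752388134535195 58.63985002040863
call 1/1: [0.007, 0.001, 0.111, 0.001, 0.0, -0.007]
```

View pics/w6c.png

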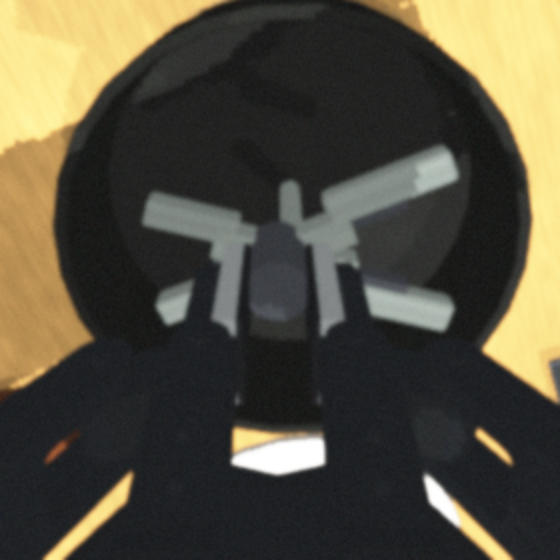

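The clamp is held squarely by its stud, with the drum's centre stud visible at crop (290,200). I'll check the stud projection before lowering.

```bash
python3 - <<'E'
from h import *
im,c=load("w6")
f=lambda X:((proj(c,X)-[180,120])*2).round(0)
print(f([.467,.03,.104]),f([.467,.03,.012]),"tcp",f([.479,.0676,.15]))
for a in range(0,360,45): print(a,f([.467+.1*np.cos(np.radians(a)),.03+.1*np.sin(np.radians(a)),.075]))
E
```

```text
[279. 296.] [278. 196.] tcp [274. 266.]
0 [513. 180.]
45 [392.  38.]
90 [184.  30.]
135 [ 49. 164.]
180 [ 65. 327.]
225 [190. 428.]
270 [352. 433.]
315 [484. 340.]
```

>>> {"method": "drive_tool", "body": {"moves": [0.01,0.005,0.03,0,0,0,0.01,0.005,0.06,0,0,0,0.01,0.005,0.09,0,0,0,0.01,0.005,0.109,0,0,0,0.01,0.005,0.109,0,0,0]}}

```text
clock: 11.33
ee_pos: [0.4875, 0.0792, 0.0398]
ee_rot: [0.0, 0.819, 0.574, -0.0]
force: [-0.7, 0.1, -0.3]
width: 0.0142
grip_force: 79.8
```

>>> {"method": "drive_tool", "body": {"moves": [0,0,0,0,0,0,0,0,0,0,0,0,0,0,0,0,0,0,0,0,0,0,0,0,0,0,0,0,0,0], "hand": 0.035}}

```text
clock: 11.75
ee_pos: [0.4878, 0.0788, 0.0419]
ee_rot: [0.0, 0.819, 0.573, 0.001]
force: [0.3, 0.4, -0.1]
width: 0.0347
grip_force: 0.0
```

>>> {"method": "drive_tool", "body": {"moves": [0,0,-0.04,0,0,0,0,0,-0.08,0,0,0,0,0,-0.12,0,0,0,0,0,-0.16,0,0,0,0,0,-0.2,0,0,0], "hand": 0.04}}

```text
clock: 12.17
ee_pos: [0.4869, 0.0784, 0.2438]
ee_rot: [0.0, 0.819, 0.573, 0.0]
force: [1.2, 0.2, -0.1]
width: 0.0399
grip_force: 0.0
```

```bash
python3 - <<'E'
from h import *
arm.capture("top")
im,c=snap("wrist","w7"); p,R,o=pose(); print(p,np.degrees(np.arctan2(R[1,0],R[0,0])),o["joints"].round(2))
# drum rim: dark mask + ellipse->circle on rim plane
def rim(im,c):
    g=cv2.cvtColor(im,cv2.COLOR_BGR2GRAY); u,v=proj(c,[.47,.03,.075]); pts=[]
    for a in np.arange(0,360,6):
        for r in np.arange(.120,.08,-.0005):
            q=proj(c,[.47+r*np.cos(np.radians(a)),.03+r*np.sin(np.radians(a)),.075]); i,j=int(round(q[1])),int(round(q[0]))
            if not(0<=i<400 and 0<=j<640): break
            if g[i,j]<60:
                if r<.1195: pts.append(plane(c,q[0],q[1],.075)[:2])
                break
    return np.array(pts)
P=rim(im,c)
from scipy.optimize import least_squares
r=least_squares(lambda s:np.hypot(*(P-s[:2]).T)-s[2],[.47,.03,.1],loss="soft_l1",f_scale=.002); print(len(P),r.x.round(4))
plan(.575,-.397,.20,128)
plan(.445,-.435,.20,58)
E
```

```text
[0.49117342 0.0791461  0.2486415 ] 69.94330914793245 [ 0.16  0.1  -0.27  1.19  0.    2.08]
54 [0.4743 0.0347 0.0981]
call 1/3: [-0.14, 0.081, 0.016, 0.004, -0.0, -0.338]
call 2/3: [-0.158, 0.03, 0.016, 0.004, -0.0, -0.338]
call 3/3: [-0.159, -0.024, 0.016, 0.004, -0.0, -0.338]
call 1/3: [-0.166, 0.044, 0.016, 0.003, -0.002, 0.069]
call 2/3: [-0.163, 0.056, 0.016, 0.003, -0.002, 0.069]
call 3/3: [-0.159, 0.067, 0.016, 0.003, -0.002, 0.069]
```

>>> {"method": "drive_tool", "body": {"moves": [-0.166,0.045,0,0,0,0,-0.166,0.045,0,0,0,0,-0.166,0.045,0,0,0,0,-0.166,0.045,0,0,0,0,-0.166,0.045,0,0,0,0]}}

```text
clock: 12.68
ee_pos: [0.4717, -0.0981, 0.2412]
ee_rot: [0.001, 0.821, 0.571, -0.001]
force: [-0.6, 1.0, 1.0]
width: 0.0401
grip_force: 0.0
```

>>> {"method": "drive_tool", "body": {"moves": [-0.166,0.045,0.02,0,0,0,-0.166,0.045,0.02,0,0,0,-0.166,0.045,0.02,0,0,0,-0.166,0.045,0.02,0,0,0,-0.166,0.045,0.02,0,0,0]}}

```text
clock: 13.1
ee_pos: [0.4569, -0.2692, 0.2201]
ee_rot: [0.001, 0.821, 0.571, -0.001]
force: [-0.1, -0.0, 0.3]
width: 0.0402
grip_force: 0.0
```

>>> {"method": "drive_tool", "body": {"moves": [-0.166,0.045,0.02,0,0,0,-0.166,0.045,0.02,0,0,0,-0.166,0.045,0.02,0,0,0,-0.166,0.045,0.02,0,0,0,-0.166,0.045,0.02,0,0,0]}}

```text
clock: 13.52
ee_pos: [0.4423, -0.4405, 0.1996]
ee_rot: [0.0, 0.821, 0.571, -0.001]
force: [-0.2, 1.2, -0.3]
width: 0.0402
grip_force: 0.0
```

```bash
python3 - <<'E'
from h import *
arm.capture("top"); arm.capture("top")
im,c=snap("wrist","w8"); p,R,o=pose(); print(p,np.degrees(np.arctan2(R[1,0],R[0,0])),o["joints"].round(2))
for n,X in {"E":[.4445,-.4355,.017],"D":[.577,-.397,.017]}.items():
    q,r=blob(im,c,X); print(n,q,r,[plane(c,*a[1],.017).round(4) for a in r])
E
```

```text
[ 0.44308824 -0.43505897  0.20050196] 69.87869154346058 [-0.78  0.37 -0.04  1.16  0.    1.15]
E (np.float64(319.5), np.float64(172.2)) [(np.int32(215), array([318. , 168.8]), array([14, 19], dtype=int32))] [array([ 0.4443, -0.4312,  0.017 ])]
D (np.float64(425.4), np.float64(96.6)) [(np.int32(63), array([417. ,  93.4]), array([ 9, 15], dtype=int32))] [array([ 0.5694, -0.3909,  0.017 ])]
```

>>> {"method": "drive_tool", "body": {"moves": [0.0025,0.0005,0.04,0,0,0,0.0025,0.0005,0.08,0,0,0,0.0025,0.0005,0.12,0,0,0,0.0025,0.0005,0.16,0,0,0,0.0025,0.0005,0.187,0,0,0]}}

```text
clock: 14.08
ee_pos: [0.444, -0.4295, 0.0114]
ee_rot: [-0.002, 0.819, 0.574, -0.0]
force: [-0.3, -0.3, -0.2]
width: 0.0399
grip_force: 0.0
```

>>> {"method": "drive_tool", "body": {"moves": [0.0025,0,0,0,0,0,0,0,0,0,0,0,0,0,0,0,0,0,0,0,0,0,0,0,0,0,0,0,0,0], "hand": 0.005}}

```text
clock: 14.5
ee_pos: [0.446, -0.4343, 0.0167]
ee_rot: [0.002, 0.819, 0.573, 0.0]
force: [0.8, -0.2, -1.3]
width: 0.0149
grip_force: 58.5
```

>>> {"method": "drive_tool", "body": {"moves": [0,0,0,0,0,0,0,0,-0.03,0,0,0,0,0,-0.07,0,0,0,0,0,-0.11,0,0,0,0,0,-0.15,0,0,0]}}

```text
clock: 14.92
ee_pos: [0.4443, -0.4332, 0.1666]
ee_rot: [0.0, 0.82, 0.573, 0.0]
force: [1.1, -0.6, -1.3]
width: 0.015
grip_force: 58.7
```

```bash
python3 - <<'E'
from h import *
arm.capture("top"); p,R,o=pose(); print(p,o["width"],o["grip_force"])
a=np.radians(190); plan(.472+.044*np.cos(a),.033+.044*np.sin(a),.17,22)
E
```

```text
[ 0.44759283 -0.43646403  0.17587736] 0.014615450184352206 58.72514605522156
call 1/3: [0.142, -0.059, 0.001, 0.004, 0.0, 0.279]
call 2/3: [0.121, -0.096, 0.001, 0.004, 0.0, 0.279]
call 3/3: [0.09, -0.125, 0.001, 0.004, 0.0, 0.279]
```

>>> {"method": "drive_tool", "body": {"moves": [0.142,-0.059,0,0,0,0.279,0.142,-0.059,0,0,0,0.279,0.142,-0.059,0,0,0,0.279,0.142,-0.059,0,0,0,0.279,0.142,-0.059,0,0,0,0.279]}}

```text
clock: 15.38
ee_pos: [0.4368, -0.2749, 0.1647]
ee_rot: [-0.001, 0.89, 0.455, 0.0]
force: [-0.4, 0.2, -1.9]
width: 0.0152
grip_force: 58.9
```

>>> {"method": "drive_tool", "body": {"moves": [0.121,-0.096,0,0,0,0.279,0.121,-0.096,0,0,0,0.279,0.121,-0.096,0,0,0,0.279,0.121,-0.096,0,0,0,0.279,0.121,-0.096,0,0,0,0.279]}}

```text
clock: 15.8
ee_pos: [0.4307, -0.1208, 0.1647]
ee_rot: [-0.001, 0.945, 0.328, 0.001]
force: [0.6, 0.1, -0.9]
width: 0.0151
grip_force: 59.0
```

>>> {"method": "drive_tool", "body": {"moves": [0.09,-0.125,0,0,0,0.279,0.09,-0.125,0,0,0,0.279,0.09,-0.125,0,0,0,0.279,0.09,-0.125,0,0,0,0.279,0.09,-0.125,0,0,0,0.279]}}

```text
clock: 16.22
ee_pos: [0.4257, 0.0342, 0.165]
ee_rot: [-0.002, 0.981, 0.194, 0.001]
force: [0.6, -0.1, -0.5]
width: 0.0152
grip_force: 59.1
```

```bash
python3 - <<'E'
from h import *
arm.capture("top");im,c=snap("wrist","w9"); p,R,o=pose(); print(p,o["width"],o["grip_force"])
a=np.radians(190); plan(.472+.044*np.cos(a),.033+.044*np.sin(a),.04,22)
cv2.imwrite("pics/w9c.png",cv2.resize(im[120:400,180:460],(560,560)))
E
```

```text
[0.42601244 0.02953815 0.16482292] 0.015104649907749356 59.0929913520813
call 1/1: [0.001, 0.005, 0.125, 0.001, -0.001, 0.004]
```

View pics/w9c.png

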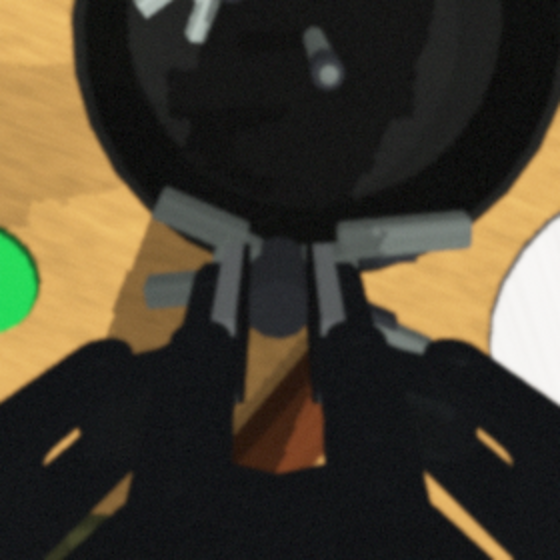

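The clamp is held and the centre stud's tip is at crop (327,73), pixel (343.5,156.5). I'll use it to refine the drum centre.

```bash
python3 - <<'E'
from h import *
im,c=load("w9"); X=plane(c,343.5,156.5,.105); print(X)
t,ct=load("t3"); print(tri(ray(c,343.5,156.5),ray(ct,286.7,193.3)))
C=X[:2]; a=np.radians(190); plan(C[0]+.044*np.cos(a),C[1]+.044*np.sin(a),.04,22)
E
```

```text
[0.47364542 0.0325239  0.105     ]
(array([0.47070867, 0.0300911 , 0.0872099 ]), np.float64(0.0008258335671057318))
call 1/1: [0.002, 0.006, 0.125, 0.001, -0.001, 0.004]
```

>>> {"method": "drive_tool", "body": {"moves": [0.002,0.005,0.03,0,0,0,0.002,0.005,0.06,0,0,0,0.002,0.005,0.09,0,0,0,0.002,0.005,0.12,0,0,0,0.002,0.005,0.124,0,0,0]}}

```text
clock: 16.73
ee_pos: [0.4261, 0.0225, 0.0366]
ee_rot: [-0.0, 0.982, 0.189, -0.003]
force: [-1.6, 0.2, -0.8]
width: 0.0151
grip_force: 59.0
```

>>> {"method": "drive_tool", "body": {"moves": [0,0,0,0,0,0,0,0,0,0,0,0,0,0,0,0,0,0,0,0,0,0,0,0,0,0,0,0,0,0], "hand": 0.035}}

```text
clock: 17.15
ee_pos: [0.4307, 0.0245, 0.0418]
ee_rot: [0.0, 0.982, 0.191, 0.001]
force: [0.5, -0.0, 0.2]
width: 0.0349
grip_force: 0.0
```

>>> {"method": "drive_tool", "body": {"moves": [0,0,-0.04,0,0,0,0,0,-0.08,0,0,0,0,0,-0.12,0,0,0,0,0,-0.16,0,0,0,0,0,-0.19,0,0,0], "hand": 0.04}}

```text
clock: 17.57
ee_pos: [0.4301, 0.0247, 0.2347]
ee_rot: [0.0, 0.982, 0.191, 0.002]
force: [0.8, -0.2, -0.5]
width: 0.0402
grip_force: 0.0
```

```bash
python3 - <<'E'
from h import *
arm.capture("top");snap("wrist","w10"); p,R,o=pose(); print(p)
plan(.575,-.396,.20,128)
E
```

```text
[0.43291531 0.02483123 0.23666979]
call 1/4: [-0.007, 0.111, 0.009, 0.003, -0.001, -0.462]
call 2/4: [-0.055, 0.096, 0.009, 0.003, -0.001, -0.462]
call 3/4: [-0.092, 0.061, 0.009, 0.003, -0.001, -0.462]
call 4/4: [-0.11, 0.014, 0.009, 0.003, -0.001, -0.462]
```

>>> {"method": "drive_tool", "body": {"moves": [-0.007,0.111,0,0,0,-0.462,-0.007,0.111,0,0,0,-0.462,-0.007,0.111,0,0,0,-0.462,-0.007,0.111,0,0,0,-0.462,-0.007,0.111,0,0,0,-0.462]}}

```text
clock: 18.08
ee_pos: [0.4646, -0.0827, 0.2302]
ee_rot: [0.0, 0.912, 0.411, 0.0]
force: [-0.0, -0.6, -0.1]
width: 0.0398
grip_force: 0.0
```

>>> {"method": "drive_tool", "body": {"moves": [-0.055,0.096,0,0,0,-0.462,-0.055,0.096,0,0,0,-0.462,-0.055,0.096,0,0,0,-0.462,-0.055,0.096,0,0,0,-0.462,-0.055,0.096,0,0,0,-0.462]}}

```text
clock: 18.5
ee_pos: [0.4997, -0.1862, 0.2299]
ee_rot: [-0.0, 0.794, 0.608, -0.0]
force: [0.1, -0.2, -0.2]
width: 0.04
grip_force: 0.0
```

>>> {"method": "drive_tool", "body": {"moves": [-0.092,0.061,0.01,0,0,-0.462,-0.092,0.061,0.01,0,0,-0.462,-0.092,0.061,0.01,0,0,-0.462,-0.092,0.061,0.01,0,0,-0.462,-0.092,0.061,0.01,0,0,-0.462]}}

```text
clock: 18.92
ee_pos: [0.5346, -0.2899, 0.2196]
ee_rot: [-0.001, 0.634, 0.773, 0.0]
force: [0.5, 0.1, 0.3]
width: 0.04
grip_force: 0.0
```

>>> {"method": "drive_tool", "body": {"moves": [-0.11,0.014,0.02,0,0,-0.462,-0.11,0.014,0.02,0,0,-0.462,-0.11,0.014,0.02,0,0,-0.462,-0.11,0.014,0.02,0,0,-0.462,-0.11,0.014,0.02,0,0,-0.462]}}

```text
clock: 19.33
ee_pos: [0.5701, -0.3945, 0.1994]
ee_rot: [-0.001, 0.441, 0.898, 0.0]
force: [-0.5, 0.2, -0.2]
width: 0.0399
grip_force: 0.0
```

```bash
python3 - <<'E'
from h import *
arm.capture("top");arm.capture("top");im,c=snap("wrist","w11"); p,R,o=pose(); print(p,np.degrees(np.arctan2(R[1,0],R[0,0])))
q,r=blob(im,c,[.574,-.395,.017]); print(q,r,[plane(c,*a[1],.017).round(4) for a in r])
if len(r): X=plane(c,*r[0][1],.017); plan(X[0],X[1],.013,128)
E
```

```text
[ 0.57028241 -0.39358572  0.20091797] 127.68380940290386
(np.float64(319.5), np.float64(175.7)) [(np.int32(218), array([321.2, 175.4]), array([13, 20], dtype=int32)), (np.int32(30), array([294.6, 180.3]), array([12,  5], dtype=int32))] [array([ 0.5753, -0.3935,  0.017 ]), array([ 0.5546, -0.4169,  0.017 ])]
call 1/1: [-0.003, 0.004, 0.188, 0.0, -0.0, -0.006]
```

>>> {"method": "drive_tool", "body": {"moves": [-0.003,0.004,0.04,0,0,0,-0.003,0.004,0.08,0,0,0,-0.003,0.004,0.12,0,0,0,-0.003,0.004,0.16,0,0,0,-0.003,0.004,0.187,0,0,0]}}

```text
clock: 19.9
ee_pos: [0.5737, -0.3926, 0.0106]
ee_rot: [-0.002, 0.44, 0.898, 0.0]
force: [-1.0, -0.0, 0.5]
width: 0.0399
grip_force: 0.0
```

>>> {"method": "drive_tool", "body": {"moves": [0,0,0,0,0,0,0,0,0,0,0,0,0,0,0,0,0,0,0,0,0,0,0,0,0,0,0,0,0,0], "hand": 0.005}}

```text
clock: 20.32
ee_pos: [0.576, -0.3956, 0.015]
ee_rot: [0.001, 0.44, 0.898, -0.0]
force: [-0.5, -0.7, -0.4]
width: 0.0151
grip_force: 58.5
```

>>> {"method": "drive_tool", "body": {"moves": [0,0,0,0,0,0,0,0,-0.03,0,0,0,0,0,-0.07,0,0,0,0,0,-0.11,0,0,0,0,0,-0.155,0,0,0]}}

```text
clock: 20.73
ee_pos: [0.5745, -0.3952, 0.1666]
ee_rot: [-0.0, 0.44, 0.898, 0.0]
force: [1.2, -0.3, -1.0]
width: 0.015
grip_force: 58.6
```

```bash
python3 - <<'E'
from h import *
arm.capture("top"); p,R,o=pose(); print(p,o["width"],o["grip_force"])
a=np.radians(310); plan(.473+.044*np.cos(a),.033+.044*np.sin(a),.17,130)
E
```

```text
[ 0.5783834  -0.39780879  0.17724516] 0.015352944043031436 58.637659549713135
call 1/3: [0.12, 0.061, 0.001, 0.001, 0.004, -0.013]
call 2/3: [0.12, 0.062, 0.002, 0.001, 0.004, -0.013]
call 3/3: [0.119, 0.064, 0.002, 0.001, 0.004, -0.013]
```

>>> {"method": "drive_tool", "body": {"moves": [0.12,0.062,0,0,0,-0.013,0.12,0.062,0,0,0,-0.013,0.12,0.062,0,0,0,-0.013,0.12,0.062,0,0,0,-0.013,0.12,0.062,0,0,0,-0.013]}}

```text
clock: 21.2
ee_pos: [0.5498, -0.2598, 0.1656]
ee_rot: [-0.0, 0.432, 0.902, 0.0]
force: [-0.7, 0.9, -1.0]
width: 0.0153
grip_force: 58.7
```

>>> {"method": "drive_tool", "body": {"moves": [0.12,0.062,0,0,0,-0.013,0.12,0.062,0,0,0,-0.013,0.12,0.062,0,0,0,-0.013,0.12,0.062,0,0,0,-0.013,0.12,0.062,0,0,0,-0.013]}}

```text
clock: 21.62
ee_pos: [0.524, -0.1287, 0.1654]
ee_rot: [0.0, 0.426, 0.905, 0.0]
force: [0.2, 0.3, -0.5]
width: 0.0146
grip_force: 58.8
```

>>> {"method": "drive_tool", "body": {"moves": [0.12,0.064,0,0,0,-0.013,0.12,0.064,0,0,0,-0.013,0.12,0.064,0,0,0,-0.013,0.12,0.064,0,0,0,-0.013,0.12,0.064,0,0,0,-0.013]}}

```text
clock: 22.03
ee_pos: [0.4981, 0.0041, 0.1653]
ee_rot: [0.0, 0.421, 0.907, 0.0]
force: [0.2, 0.4, -1.4]
width: 0.0149
grip_force: 58.8
```

```bash
python3 - <<'E'
from h import *
arm.capture("top");im,c=snap("wrist","w12"); p,R,o=pose(); print(p,o["width"],o["grip_force"])
a=np.radians(310); plan(.473+.044*np.cos(a),.033+.044*np.sin(a),.04,130)
E
```

```text
[0.49858333 0.00189754 0.1652585 ] 0.015195460996480923 58.843467235565186
call 1/1: [-0.004, 0.0, 0.125, 0.0, 0.002, 0.002]
```

>>> {"method": "drive_tool", "body": {"moves": [-0.004,0,0.03,0,0,0,-0.004,0,0.06,0,0,0,-0.004,0,0.09,0,0,0,-0.004,0,0.12,0,0,0,-0.004,0,0.124,0,0,0]}}

```text
clock: 22.55
ee_pos: [0.497, -0.0022, 0.0365]
ee_rot: [-0.003, 0.423, 0.906, -0.002]
force: [-1.4, 0.2, -0.8]
width: 0.0151
grip_force: 58.9
```

>>> {"method": "drive_tool", "body": {"moves": [0,0,0,0,0,0,0,0,0,0,0,0,0,0,0,0,0,0,0,0,0,0,0,0,0,0,0,0,0,0], "hand": 0.035}}

```text
clock: 22.97
ee_pos: [0.5014, -0.0001, 0.0426]
ee_rot: [0.001, 0.422, 0.907, 0.001]
force: [0.6, 0.2, 0.1]
width: 0.0348
grip_force: 0.0
```

>>> {"method": "drive_tool", "body": {"moves": [0,0,-0.04,0,0,0,0,0,-0.08,0,0,0,0,0,-0.12,0,0,0,0,0,-0.16,0,0,0,0,0,-0.2,0,0,0], "hand": 0.04}}

```text
clock: 23.38
ee_pos: [0.4998, 0.0002, 0.2441]
ee_rot: [0.001, 0.422, 0.907, 0.0]
force: [2.6, -0.5, 0.1]
width: 0.0398
grip_force: 0.0
```

```bash
python3 - <<'E'
from h import *
arm.capture("top");snap("wrist","w13"); p,R,o=pose(); print(p)
plan(.375,.369,.20,130)
E
```

```text
[5.04111249e-01 1.57250406e-04 2.49082124e-01]
call 1/2: [0.183, 0.069, 0.024, 0.005, 0.004, 0.001]
call 2/2: [0.183, 0.069, 0.024, 0.005, 0.004, 0.001]
```

>>> {"method": "drive_tool", "body": {"moves": [0.183,0.069,0.01,0,0,0,0.183,0.069,0.01,0,0,0,0.183,0.069,0.01,0,0,0,0.183,0.069,0.01,0,0,0,0.183,0.069,0.01,0,0,0]}}

```text
clock: 23.9
ee_pos: [0.4335, 0.187, 0.2316]
ee_rot: [0.0, 0.421, 0.907, 0.001]
force: [0.9, 0.5, -1.0]
width: 0.0401
grip_force: 0.0
```

>>> {"method": "drive_tool", "body": {"moves": [0.183,0.069,0.034,0,0,0,0.183,0.069,0.034,0,0,0,0.183,0.069,0.034,0,0,0,0.183,0.069,0.034,0,0,0,0.183,0.069,0.034,0,0,0]}}

```text
clock: 24.32
ee_pos: [0.3682, 0.3717, 0.1972]
ee_rot: [-0.0, 0.421, 0.907, 0.001]
force: [0.6, 0.3, 0.5]
width: 0.0397
grip_force: 0.0
```

```bash
python3 - <<'E'
from h import *
arm.capture("top");arm.capture("top");im,c=snap("wrist","w14"); p,R,o=pose(); print(p,np.degrees(np.arctan2(R[1,0],R[0,0])))
for X in([.375,.369,.017],[.3625,.237,.017]):
    q,r=blob(im,c,X); print(q,r,[plane(c,*a[1],.017).round(4) for a in r])
E
```

```text
[0.36847707 0.37062889 0.1968338 ] 130.35543835623113
(np.float64(320.3), np.float64(180.1)) [(np.int32(217), array([318.6, 179.1]), array([15, 19], dtype=int32))] [array([0.3727, 0.3686, 0.017 ])]
(np.float64(243.5), np.float64(251.7)) [(np.int32(227), array([244.1, 238.6]), array([17, 21], dtype=int32)), (np.int32(290), array([254.4, 267.8]), array([21, 27], dtype=int32)), (np.int32(65), array([270.4, 273.6]), array([ 6, 18], dtype=int32))] [array([0.3525, 0.2522, 0.017 ]), array([0.3866, 0.2272, 0.017 ]), array([0.4072, 0.2335, 0.017 ])]
```

>>> {"method": "drive_tool", "body": {"moves": [-0.004,0.002,0.04,0,0,0,-0.004,0.002,0.08,0,0,0,-0.004,0.002,0.12,0,0,0,-0.004,0.002,0.16,0,0,0,-0.004,0.002,0.184,0,0,0]}}

```text
clock: 24.88
ee_pos: [0.3729, 0.3645, 0.0101]
ee_rot: [-0.0, 0.422, 0.906, -0.001]
force: [-0.7, -1.0, -0.1]
width: 0.0403
grip_force: 0.0
```

>>> {"method": "drive_tool", "body": {"moves": [0,0,0,0,0,0,0,0,0,0,0,0,0,0,0,0,0,0,0,0,0,0,0,0,0,0,0,0,0,0], "hand": 0.005}}

```text
clock: 25.3
ee_pos: [0.3753, 0.3683, 0.0152]
ee_rot: [0.001, 0.422, 0.907, 0.002]
force: [-0.6, 0.3, -0.2]
width: 0.015
grip_force: 58.5
```

>>> {"method": "drive_tool", "body": {"moves": [0,0,0,0,0,0,0,0,-0.03,0,0,0,0,0,-0.07,0,0,0,0,0,-0.11,0,0,0,0,0,-0.155,0,0,0]}}

```text
clock: 25.72
ee_pos: [0.3733, 0.3667, 0.1668]
ee_rot: [0.0, 0.422, 0.907, -0.0]
force: [1.3, -0.1, -1.4]
width: 0.0153
grip_force: 58.7
```

```bash
python3 - <<'E'
from h import *
arm.capture("top"); p,R,o=pose(); print(p,o["width"],o["grip_force"])
# tray centre from wrist-independent top image corners (z=.028) and from w2
i2,c2=load("w2"); t,ct=load("t3")
print("tray top", np.mean([plane(ct,180+u/3,80+v/3,.028) for u,v in((490,118),(619,118),(490,256),(619,256))],0))
print("w2 tray corners", [plane(c2,*q,.028).round(3) for q in((197,233),(272,229))])
plan(.672,-.19,.17,112)
E
```

```text
[0.37681539 0.3701337  0.17561359] 0.0152149385522265 58.76390218734741
tray top [ 0.64316127 -0.19829767  0.028     ]
w2 tray corners [array([ 0.573, -0.255,  0.028]), array([ 0.569, -0.126,  0.028])]
call 1/4: [-0.155, -0.034, 0.001, 0.003, -0.001, 0.079]
call 2/4: [-0.157, -0.021, 0.001, 0.003, -0.001, 0.079]
call 3/4: [-0.158, -0.009, 0.001, 0.003, -0.001, 0.079]
call 4/4: [-0.158, 0.003, 0.001, 0.003, -0.001, 0.079]
```

```bash
python3 - <<'E'
from h import *
plan(.49,-.05,.19,121); plan(.674,-.186,.17,112,start=[.49,-.05,.19,121])
E
```

```text
call 1/3: [-0.131, -0.061, -0.006, 0.004, -0.001, 0.053]
call 2/3: [-0.134, -0.054, -0.005, 0.004, -0.001, 0.053]
call 3/3: [-0.137, -0.047, -0.005, 0.004, -0.001, 0.053]
call 1/2: [-0.106, 0.044, 0.01, 0.0, 0.0, 0.079]
call 2/2: [-0.102, 0.052, 0.01, 0.0, 0.0, 0.079]
```

>>> {"method": "drive_tool", "body": {"moves": [-0.131,-0.061,-0.006,0,0,0.053,-0.131,-0.061,-0.006,0,0,0.053,-0.131,-0.061,-0.006,0,0,0.053,-0.131,-0.061,-0.006,0,0,0.053,-0.131,-0.061,-0.006,0,0,0.053]}}

```text
clock: 26.18
ee_pos: [0.4123, 0.2242, 0.1715]
ee_rot: [0.001, 0.448, 0.894, -0.0]
force: [0.3, 0.0, -1.3]
width: 0.0153
grip_force: 58.8
```

>>> {"method": "drive_tool", "body": {"moves": [-0.134,-0.054,-0.005,0,0,0.053,-0.134,-0.054,-0.005,0,0,0.053,-0.134,-0.054,-0.005,0,0,0.053,-0.134,-0.054,-0.005,0,0,0.053,-0.134,-0.054,-0.005,0,0,0.053]}}

```text
clock: 26.6
ee_pos: [0.4505, 0.0853, 0.1764]
ee_rot: [0.001, 0.471, 0.882, 0.0]
force: [-0.4, -0.8, -1.1]
width: 0.0155
grip_force: 58.9
```

>>> {"method": "drive_tool", "body": {"moves": [-0.137,-0.047,-0.005,0,0,0.053,-0.137,-0.047,-0.005,0,0,0.053,-0.137,-0.047,-0.005,0,0,0.053,-0.137,-0.047,-0.005,0,0,0.053,-0.137,-0.047,-0.005,0,0,0.053]}}

```text
clock: 27.02
ee_pos: [0.4887, -0.0544, 0.1812]
ee_rot: [0.001, 0.494, 0.869, 0.0]
force: [-0.0, 0.4, -1.3]
width: 0.015
grip_force: 58.9
```

>>> {"method": "drive_tool", "body": {"moves": [-0.106,0.044,0.01,0,0,0.079,-0.106,0.044,0.01,0,0,0.079,-0.106,0.044,0.01,0,0,0.079,-0.106,0.044,0.01,0,0,0.079,-0.106,0.044,0.01,0,0,0.079]}}

```text
clock: 27.43
ee_pos: [0.58, -0.1192, 0.1698]
ee_rot: [-0.001, 0.526, 0.85, 0.0]
force: [-1.2, 1.5, -1.0]
width: 0.015
grip_force: 58.9
```

>>> {"method": "drive_tool", "body": {"moves": [-0.102,0.052,0.02,0,0,0.079,-0.102,0.052,0.02,0,0,0.079,-0.102,0.052,0.02,0,0,0.079,-0.102,0.052,0.02,0,0,0.079,-0.102,0.052,0.02,0,0,0.079]}}

```text
clock: 27.85
ee_pos: [0.671, -0.1867, 0.1494]
ee_rot: [-0.001, 0.559, 0.829, -0.0]
force: [-0.9, -0.2, -1.1]
width: 0.0151
grip_force: 59.0
```

```bash
python3 - <<'E'
from h import *
arm.capture("top");im,c=snap("wrist","w15"); p,R,o=pose(); print(p,o["width"],o["grip_force"])
plan(.674,-.186,.022,112)
cv2.imwrite("pics/w15c.png",cv2.resize(im[60:360,120:520],(640,480)))
print([((proj(c,[.642+a*.07,-.194+b*.065,.028])-[120,60])*1.6).round() for a in(-1,1) for b in (-1,1)])
E
```

```text
[ 0.67021567 -0.18613574  0.15077871] 0.01560442047094924 59.004796743392944
call 1/1: [-0.001, 0.004, 0.129, -0.001, -0.001, 0.0]
[array([123., 254.]), array([185.,  45.]), array([334., 329.]), array([423., 144.])]
```

View pics/w15c.png

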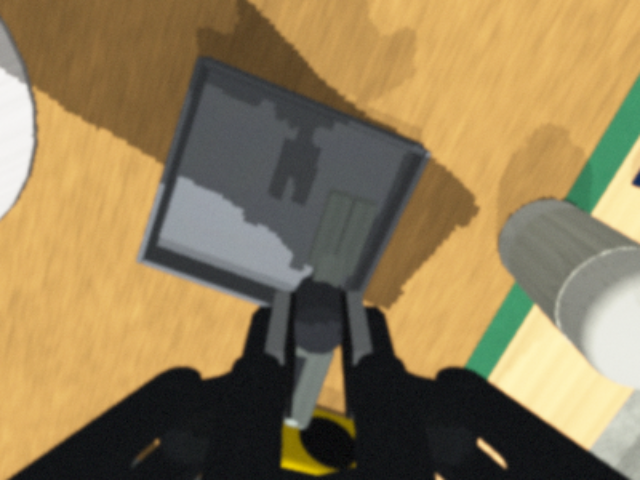

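The clamp is held over the tray. The corners show at (203,60), (428,152) and (140,262), so the tray lies about 8 mm farther out than I assumed. I'll correct for that and place the clamp.

>>> {"method": "drive_tool", "body": {"moves": [-0.006,0.008,0.03,0,0,0,-0.006,0.008,0.06,0,0,0,-0.006,0.008,0.09,0,0,0,-0.006,0.008,0.12,0,0,0,-0.006,0.008,0.128,0,0,0]}}

```text
clock: 28.37
ee_pos: [0.6767, -0.188, 0.0188]
ee_rot: [-0.003, 0.559, 0.829, -0.001]
force: [-1.0, 0.1, -2.9]
width: 0.0149
grip_force: 59.0
```

>>> {"method": "drive_tool", "body": {"moves": [0,0,0,0,0,0,0,0,0,0,0,0,0,0,0,0,0,0,0,0,0,0,0,0,0,0,0,0,0,0], "hand": 0.032}}

```text
clock: 28.78
ee_pos: [0.6824, -0.191, 0.025]
ee_rot: [0.002, 0.56, 0.829, 0.001]
force: [0.6, 0.5, -0.2]
width: 0.0318
grip_force: 0.0
```

>>> {"method": "drive_tool", "body": {"moves": [0,0,-0.04,0,0,0,0,0,-0.08,0,0,0,0,0,-0.12,0,0,0,0,0,-0.16,0,0,0,0,0,-0.18,0,0,0]}}

```text
clock: 29.2
ee_pos: [0.6832, -0.1913, 0.2101]
ee_rot: [0.004, 0.56, 0.829, 0.001]
force: [-0.0, -1.5, 0.7]
width: 0.0318
grip_force: 0.0
```

```bash
python3 - <<'E'
from h import *
arm.capture("top");snap("wrist","w16"); p,R,o=pose(); print(p)
plan(.49,-.05,.21,106); plan(.364,.238,.2,102,start=[.49,-.05,.21,106])
E
```

```text
[ 0.6841707  -0.19163742  0.20995734]
call 1/2: [0.102, -0.064, -0.001, 0.004, 0.003, 0.052]
call 2/2: [0.099, -0.069, -0.001, 0.004, 0.003, 0.052]
call 1/2: [0.156, -0.021, 0.005, 0.0, 0.0, 0.035]
call 2/2: [0.155, -0.026, 0.005, 0.0, 0.0, 0.035]
```

>>> {"method": "drive_tool", "body": {"moves": [0.102,-0.064,0,0,0,0.052,0.102,-0.064,0,0,0,0.052,0.102,-0.064,0,0,0,0.052,0.102,-0.064,0,0,0,0.052,0.102,-0.064,0,0,0,0.052], "hand": 0.04}}

```text
clock: 29.72
ee_pos: [0.5814, -0.1188, 0.2024]
ee_rot: [-0.001, 0.58, 0.814, -0.0]
force: [1.7, 0.8, 0.4]
width: 0.04
grip_force: 0.0
```

>>> {"method": "drive_tool", "body": {"moves": [0.099,-0.069,0,0,0,0.052,0.099,-0.069,0,0,0,0.052,0.099,-0.069,0,0,0,0.052,0.099,-0.069,0,0,0,0.052,0.099,-0.069,0,0,0,0.052]}}

```text
clock: 30.13
ee_pos: [0.4862, -0.0484, 0.2031]
ee_rot: [0.001, 0.601, 0.799, 0.0]
force: [1.5, -0.5, -0.0]
width: 0.0401
grip_force: 0.0
```

>>> {"method": "drive_tool", "body": {"moves": [0.156,-0.021,0,0,0,0.035,0.156,-0.021,0,0,0,0.035,0.156,-0.021,0,0,0,0.035,0.156,-0.021,0,0,0,0.035,0.156,-0.021,0,0,0,0.035]}}

```text
clock: 30.55
ee_pos: [0.4233, 0.0993, 0.2033]
ee_rot: [-0.0, 0.614, 0.789, 0.001]
force: [0.3, -0.2, -0.6]
width: 0.0395
grip_force: 0.0
```

>>> {"method": "drive_tool", "body": {"moves": [0.155,-0.026,0.01,0,0,0.035,0.155,-0.026,0.01,0,0,0.035,0.155,-0.026,0.01,0,0,0.035,0.155,-0.026,0.01,0,0,0.035,0.155,-0.026,0.01,0,0,0.035]}}

```text
clock: 30.97
ee_pos: [0.3608, 0.2444, 0.1929]
ee_rot: [-0.001, 0.628, 0.779, 0.001]
force: [0.4, -0.5, -0.1]
width: 0.0402
grip_force: 0.0
```

```bash
python3 - <<'E'
from h import *
arm.capture("top");snap("top","t17");im,c=snap("wrist","w17"); p,R,o=pose(); print(p,np.degrees(np.arctan2(R[1,0],R[0,0])))
q,r=blob(im,c,[.3625,.237,.017]); print(q,r,[plane(c,*a[1],.017).round(4) for a in r])
if len(r): X=plane(c,*r[0][1],.017); plan(X[0],X[1],.013,102)
E
```

```text
[0.3619411  0.23992417 0.19289586] 101.98635221830492
(np.float64(317.4), np.float64(178.0)) [(np.int32(193), array([311.9, 164.1]), array([15, 17], dtype=int32))] [array([0.3532, 0.2513, 0.017 ])]
call 1/1: [0.013, -0.006, 0.18, 0.001, 0.0, -0.0]
```

C has moved about 17 mm since the first look, and two frames agree on it. I'll check its yaw numerically before grasping.

```bash
python3 - <<'E'
from h import *
im,c=load("w17"); 
S=cv2.cvtColor(im,cv2.COLOR_BGR2HSV)
P=[]
for r in range(100,240):
    for u in range(240,390):
        X=plane(c,u,r,.008)[:2]; d=np.hypot(*(X-[.3532,.2513]))
        if d<.065 and S[r,u,1]<60 and S[r,u,2]>90: P.append(X)
P=np.array(P); m=P.mean(0); w,v=np.linalg.eigh(np.cov(P.T)); a=v[:,1]
print(len(P),m,np.degrees(np.arctan2(a[1],a[0])),np.sqrt(w)); pr=(P-[.3532,.2513])@a; print(pr.min(),pr.max(), np.ptp((P-m)@v[:,0]))
E
```

```text
984 [0.35194605 0.24064582] 81.17227340168004 [0.00644574 0.03100429]
-0.05638093528590364 0.03891102050686224 0.02467579686158748
```

>>> {"method": "drive_tool", "body": {"moves": [0.013,-0.006,0.04,0,0,0,0.013,-0.006,0.08,0,0,0,0.013,-0.006,0.12,0,0,0,0.013,-0.006,0.16,0,0,0,0.013,-0.006,0.179,0,0,0]}}

```text
clock: 31.53
ee_pos: [0.3511, 0.2483, 0.01]
ee_rot: [-0.0, 0.631, 0.776, -0.002]
force: [-0.7, -0.9, -0.2]
width: 0.0401
grip_force: 0.0
```

>>> {"method": "drive_tool", "body": {"moves": [0,0,0,0,0,0,0,0,0,0,0,0,0,0,0,0,0,0,0,0,0,0,0,0,0,0,0,0,0,0], "hand": 0.005}}

```text
clock: 31.95
ee_pos: [0.3534, 0.2518, 0.0153]
ee_rot: [0.0, 0.63, 0.777, 0.002]
force: [0.2, -0.2, -1.0]
width: 0.0151
grip_force: 58.5
```

>>> {"method": "drive_tool", "body": {"moves": [0,0,0,0,0,0,0,0,-0.03,0,0,0,0,0,-0.07,0,0,0,0,0,-0.11,0,0,0,0,0,-0.165,0,0,0]}}

```text
clock: 32.37
ee_pos: [0.3511, 0.2507, 0.1674]
ee_rot: [0.0, 0.629, 0.777, 0.0]
force: [0.7, 1.0, -0.5]
width: 0.0151
grip_force: 58.7
```

```bash
python3 - <<'E'
from h import *
arm.capture("top"); p,R,o=pose(); print(p,o["width"],o["grip_force"])
plan(.49,-.05,.19,106);plan(.617,-.189,.16,111,start=[.49,-.05,.19,106])
E
```

```text
[0.35489858 0.25350913 0.17550617] 0.015269993863314164 58.76548647880554
call 1/2: [-0.162, 0.035, -0.008, 0.005, -0.002, -0.035]
call 2/2: [-0.164, 0.029, -0.007, 0.005, -0.002, -0.035]
call 1/1: [-0.169, 0.084, 0.03, 0.0, 0.0, -0.087]
```

>>> {"method": "drive_tool", "body": {"moves": [-0.162,0.035,-0.008,0,0,-0.035,-0.162,0.035,-0.008,0,0,-0.035,-0.162,0.035,-0.008,0,0,-0.035,-0.162,0.035,-0.008,0,0,-0.035,-0.162,0.035,-0.008,0,0,-0.035]}}

```text
clock: 32.83
ee_pos: [0.4225, 0.0944, 0.1747]
ee_rot: [0.002, 0.619, 0.786, 0.0]
force: [0.1, 0.0, -0.6]
width: 0.0149
grip_force: 58.8
```

>>> {"method": "drive_tool", "body": {"moves": [-0.164,0.029,-0.007,0,0,-0.035,-0.164,0.029,-0.007,0,0,-0.035,-0.164,0.029,-0.007,0,0,-0.035,-0.164,0.029,-0.007,0,0,-0.035,-0.164,0.029,-0.007,0,0,-0.035]}}

```text
clock: 33.25
ee_pos: [0.4906, -0.058, 0.1815]
ee_rot: [0.003, 0.604, 0.797, -0.0]
force: [0.3, -0.7, -0.3]
width: 0.0151
grip_force: 58.8
```

>>> {"method": "drive_tool", "body": {"moves": [-0.169,0.084,0.03,0,0,-0.087,-0.169,0.084,0.03,0,0,-0.087,-0.169,0.084,0.03,0,0,-0.087,-0.169,0.084,0.03,0,0,-0.087,-0.169,0.084,0.03,0,0,-0.087]}}

```text
clock: 33.67
ee_pos: [0.6169, -0.1942, 0.1499]
ee_rot: [0.001, 0.567, 0.824, -0.0]
force: [0.8, 0.3, -0.6]
width: 0.0149
grip_force: 58.8
```

```bash
python3 - <<'E'
from h import *
arm.capture("top");im,c=snap("wrist","w18"); p,R,o=pose(); print(p,o["width"],o["grip_force"])
plan(.617,-.189,.020,111)
E
```

```text
[ 0.61656221 -0.19401619  0.14919535] 0.015045016937902238 58.85807275772095
call 1/1: [0.005, 0.002, 0.129, 0.0, 0.001, -0.003]
```

>>> {"method": "drive_tool", "body": {"moves": [0.003,0.006,0.03,0,0,0,0.003,0.006,0.06,0,0,0,0.003,0.006,0.09,0,0,0,0.003,0.006,0.12,0,0,0,0.003,0.006,0.128,0,0,0]}}

```text
clock: 34.18
ee_pos: [0.6153, -0.1844, 0.0181]
ee_rot: [-0.003, 0.566, 0.824, -0.001]
force: [-2.2, 1.0, -0.8]
width: 0.0151
grip_force: 58.9
```

>>> {"method": "drive_tool", "body": {"moves": [0,0,0,0,0,0,0,0,0,0,0,0,0,0,0,0,0,0,0,0,0,0,0,0,0,0,0,0,0,0], "hand": 0.028}}

```text
clock: 34.6
ee_pos: [0.6206, -0.1871, 0.0245]
ee_rot: [0.002, 0.567, 0.824, 0.001]
force: [-0.2, -0.5, 0.2]
width: 0.0278
grip_force: 0.0
```

>>> {"method": "drive_tool", "body": {"moves": [0,0,-0.04,0,0,0,0,0,-0.08,0,0,0,0,0,-0.12,0,0,0,0,0,-0.16,0,0,0,0,0,-0.2,0,0,0]}}

```text
clock: 35.02
ee_pos: [0.619, -0.1867, 0.2256]
ee_rot: [0.001, 0.567, 0.824, 0.0]
force: [1.0, -0.2, -0.2]
width: 0.0278
grip_force: 0.0
```

```bash
python3 - <<'E'
from h import *
arm.capture("top");im,c=snap("top","t19"); p,R,o=pose(); print(p)
# cover: bright disc + hub in top view
plan(.40,-.235,.24,100)
w,cw=load("w2"); print(plane(cw,200,122,.024),plane(cw,198,120,.006))
w,cw=load("w10"); print(proj(cw,[.395,-.235,.03]))
w,cw=load("w1"); print(plane(cw,435,178,.024))
E
```

```text
[ 0.62330247 -0.18802637  0.2319244 ]
call 1/2: [0.018, -0.113, -0.005, 0.006, 0.004, 0.096]
call 2/2: [0.007, -0.114, -0.005, 0.006, 0.004, 0.096]
[ 0.38941707 -0.22079455  0.024     ] [ 0.38753972 -0.23055637  0.006     ]
[482.67229096 263.91180288]
[ 0.39816873 -0.22846739  0.024     ]
```

>>> {"method": "drive_tool", "body": {"moves": [0.05,-0.105,0,0,0,0,0.05,-0.105,0,0,0,0,0.05,-0.105,0,0,0,0,0.05,-0.105,0,0,0,0,0.05,-0.105,0,0,0,0], "hand": 0.03}}

```text
clock: 35.53
ee_pos: [0.5017, -0.1775, 0.2231]
ee_rot: [0.0, 0.567, 0.824, 0.0]
force: [-0.1, -0.3, -0.3]
width: 0.0298
grip_force: 0.0
```

>>> {"method": "drive_tool", "body": {"moves": [-0.014,-0.12,0.02,0,0,0,-0.014,-0.12,0.02,0,0,0,-0.014,-0.12,0.02,0,0,0,-0.014,-0.12,0.02,0,0,0,-0.014,-0.12,0.02,0,0,0]}}

```text
clock: 35.95
ee_pos: [0.3959, -0.2347, 0.2027]
ee_rot: [0.001, 0.568, 0.823, 0.0]
force: [0.6, 0.4, -0.1]
width: 0.03
grip_force: 0.0
```

```bash
python3 - <<'E'
from h import *
arm.capture("top");arm.capture("top");im,c=snap("wrist","w20"); p,R,o=pose(); print(p,np.degrees(np.arctan2(R[1,0],R[0,0])))
t,ct=snap("top","t20"); t=cv2.imread("pics/t19.png")
u,v=proj(c,[.395,-.232,.05]); print(u,v); x0,y0=max(int(u)-75,0),max(int(v)-75,0); print(x0,y0)
a=cv2.resize(im[y0:y0+150,x0:x0+150],(400,400),interpolation=cv2.INTER_CUBIC)
b=cv2.resize(t[90:270,220:420],(400,360),interpolation=cv2.INTER_CUBIC); b=cv2.copyMakeBorder(b,0,40,0,0,cv2.BORDER_CONSTANT)
cv2.imwrite("pics/c20.png",np.hstack([a,b]))
E
```

```text
[ 0.39796516 -0.23390449  0.20295879] 111.01158664645939
315.6411955070652 177.16844274142824
240 102
```

View pics/c20.png

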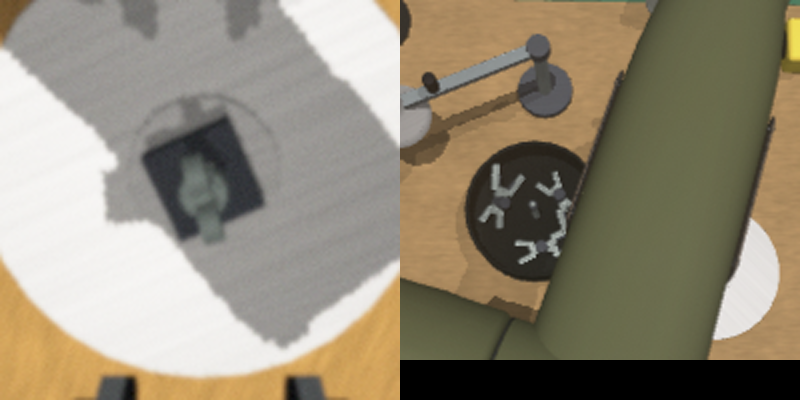

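The left panel shows the hub square with corners (142,155), (225,117), (265,203) and (180,240). The wing bar runs from (195,155) to (210,240). The right panel shows all three open clamps lying flat in the drum and the lamp swung clear to the left.

```bash
python3 - <<'E'
from h import *
im,c=load("w20"); k=150/400
f=lambda u,v,z:plane(c,240+u*k,102+v*k,z)
h=np.mean([f(*q,.024) for q in((142,155),(225,117),(265,203),(180,240))],0)
e=[f(*q,.024) for q in((142,155),(225,117),(265,203),(180,240))]
print("hub",h.round(4),"sides",[np.linalg.norm(e[i]-e[i-1]).round(4) for i in range(4)])
a,b=f(196,157,.054),f(210,238,.054); print("wing",((a+b)/2).round(4),np.linalg.norm(a-b),np.degrees(np.arctan2(*(a-b)[1::-1])))
# two-view: hub centre from w2 crop
w,cw=load("w2"); g=cv2.cvtColor(w,cv2.COLOR_BGR2GRAY)
S=(g[90:150,165:235]<90).astype(np.uint8); n,l,st,ce=cv2.connectedComponentsWithStats(S)
i=1+np.argmax(st[1:,4]); print(st[i],ce[i]+[165,90]); print(tri(ray(cw,*(ce[i]+[165,90])),ray(c,240+203*k,102+179*k)))
E
```

```text
hub [ 0.3947 -0.2302  0.024 ] sides [np.float64(0.0404), np.float64(0.0379), np.float64(0.0405), np.float64(0.04)]
wing [ 0.3948 -0.2299  0.054 ] 0.03269263182085647 120.36968819136294
[ 28  18  21  34 217] [201.90322581 123.64976959]
(array([ 0.39911407, -0.24700216, -0.04920799]), np.float64(0.003138184632387498))
```

Hub and wing centres agree at (0.395, -0.230), and the wing yaw is 120°. I'll turn the tool to 300°, which leaves a long clockwise stroke, and view the hub again from the far side.

>>> {"method": "drive_tool", "body": {"moves": [0,0,0,0,0,-0.551,0,0,0,0,0,-0.551,0,0,0,0,0,-0.551,0,0,0,0,0,-0.551,0,0,0,0,0,-0.551]}}

```text
clock: 36.57
ee_pos: [0.3976, -0.2332, 0.2025]
ee_rot: [0.0, 0.317, 0.948, 0.0]
force: [-0.2, -0.2, 0.4]
width: 0.0297
grip_force: 0.0
```

>>> {"method": "drive_tool", "body": {"moves": [0,0,0,0,0,-0.551,0,0,0,0,0,-0.551,0,0,0,0,0,-0.551,0,0,0,0,0,-0.551,0,0,0,0,0,-0.551]}}

```text
clock: 36.98
ee_pos: [0.3976, -0.2332, 0.2025]
ee_rot: [0.0, 0.048, 0.999, -0.0]
force: [-0.2, 0.8, 0.2]
width: 0.03
grip_force: 0.0
```

>>> {"method": "drive_tool", "body": {"moves": [0,0,0,0,0,-0.551,0,0,0,0,0,-0.551,0,0,0,0,0,-0.551,0,0,0,0,0,-0.551,0,0,0,0,0,-0.551]}}

```text
clock: 37.4
ee_pos: [0.3976, -0.2332, 0.2025]
ee_rot: [0.0, -0.226, 0.974, -0.0]
force: [-0.3, -0.6, -0.1]
width: 0.0302
grip_force: 0.0
```

>>> {"method": "drive_tool", "body": {"moves": [0,0,0,0,0,-0.551,0,0,0,0,0,-0.551,0,0,0,0,0,-0.551,0,0,0,0,0,-0.551,0,0,0,0,0,-0.551]}}

```text
clock: 37.82
ee_pos: [0.3976, -0.2332, 0.2025]
ee_rot: [0.0, -0.482, 0.876, -0.0]
force: [-0.8, -0.4, -1.1]
width: 0.0302
grip_force: 0.0
```

>>> {"method": "drive_tool", "body": {"moves": [0,0,0,0,0,-0.551,0,0,0,0,0,-0.551,0,0,0,0,0,-0.551,0,0,0,0,0,-0.551,0,0,0,0,0,-0.551]}}

```text
clock: 38.23
ee_pos: [0.3976, -0.2332, 0.2025]
ee_rot: [0.0, -0.703, 0.712, -0.0]
force: [0.4, -0.1, -0.1]
width: 0.0299
grip_force: 0.0
```

>>> {"method": "drive_tool", "body": {"moves": [0,0,0,0,0,-0.551,0,0,0,0,0,-0.551,0,0,0,0,0,-0.551,0,0,0,0,0,-0.551,0,0,0,0,0,-0.551]}}

```text
clock: 38.65
ee_pos: [0.3976, -0.2332, 0.2025]
ee_rot: [-0.0, 0.87, -0.494, 0.0]
force: [-0.9, -0.1, -0.4]
width: 0.0299
grip_force: 0.0
```

```bash
python3 - <<'E'
from h import *
arm.capture("top");arm.capture("top");im,c=snap("wrist","w21"); p,R,o=pose(); print(p,np.degrees(np.arctan2(R[1,0],R[0,0])),o["joints"].round(2))
def hub(im,c):
    u,v=proj(c,[.395,-.23,.024]); x,y=int(u)-45,int(v)-45; w=im[y:y+90,x:x+90]
    g=cv2.cvtColor(w,cv2.COLOR_BGR2GRAY); b,gr,r=[w[...,i].astype(int) for i in range(3)]
    m=((g<75)|((gr-b>5)&(gr-r>3)&(g<150))).astype(np.uint8); m=cv2.morphologyEx(m,cv2.MORPH_CLOSE,np.ones((7,7)))
    cs,_=cv2.findContours(m,0,2); k=max(cs,key=cv2.contourArea); R=cv2.minAreaRect(k); return np.array(R[0])+[x,y],R[1],R[2],g
r=[]
for n in("w20","w21"):
    i,cc=load(n); q=hub(i,cc); print(n,q[0],q[1],q[2],plane(cc,*q[0],.024).round(4)); r.append(ray(cc,*q[0]))
print(tri(*r))
u,v=proj(c,[.395,-.23,.04]); x,y=int(u)-50,int(v)-50
cv2.imwrite("pics/c21.png",cv2.resize(im[y:y+100,x:x+100],(500,500),interpolation=cv2.INTER_CUBIC)); print(x,y)
E
```

```text
[ 0.39722437 -0.2332585   0.20241206] -59.60914369701164 [-0.53  0.07 -0.42  1.09  0.   -2.63]
w20 [316.63202286 170.51559448] (40.76289367675781, 35.108978271484375) 65.77225494384766 [ 0.3957 -0.2312  0.024 ]
w21 [321.05133057 177.53009033] (41.102699279785156, 33.992820739746094) 75.37911987304688 [ 0.3935 -0.2303  0.024 ]
(array([ 0.39470818, -0.23076431,  0.02724739]), np.float64(0.0015446199174088892))
269 131
```

View pics/c21.png

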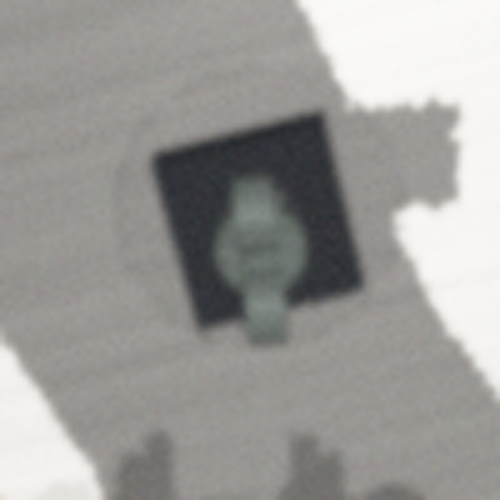

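The second view shows the hub centred and the wing nearly along the tool x axis, from (252,180) to (267,342). Two-view triangulation puts the hub at (0.3947, -0.2308, 0.027), against 0.024 in the text. I'll grasp the wings.

>>> {"method": "drive_tool", "body": {"moves": [-0.0036,0.001,0.04,0,0,-0.03,-0.0036,0.001,0.08,0,0,-0.03,-0.0036,0.001,0.12,0,0,-0.03,-0.0036,0.001,0.15,0,0,-0.03,-0.0036,0.001,0.156,0,0,-0.03]}}

```text
clock: 39.22
ee_pos: [0.3905, -0.2287, 0.0419]
ee_rot: [-0.0, 0.875, -0.484, -0.004]
force: [-1.4, 1.1, 0.1]
width: 0.0298
grip_force: 0.0
```

>>> {"method": "drive_tool", "body": {"moves": [0,0,0,0,0,0,0,0,0,0,0,0,0,0,0,0,0,0,0,0,0,0,0,0,0,0,0,0,0,0], "hand": 0.0}}

```text
clock: 39.63
ee_pos: [0.3945, -0.2315, 0.0477]
ee_rot: [0.0, 0.875, -0.484, 0.001]
force: [0.8, -0.4, -2.7]
width: 0.006
grip_force: 60.8
```

>>> {"method": "drive_tool", "body": {"moves": [0,0,0,0,0,0,0,0,-0.01,0,0,0,0,0,-0.02,0,0,0,0,0,-0.03,0,0,0,0,0,-0.03,0,0,0]}}

```text
clock: 40.05
ee_pos: [0.3951, -0.232, 0.079]
ee_rot: [0.0, 0.875, -0.484, 0.002]
force: [0.5, 0.6, -3.0]
width: 0.0065
grip_force: 60.7
```

```bash
python3 - <<'E'
from h import *
arm.capture("top");im,c=snap("wrist","w22"); p,R,o=pose(); print(p,np.degrees(np.arctan2(R[1,0],R[0,0])),o["width"],o["grip_force"],o["force"].round(1))
E
```

```text
[ 0.39419872 -0.23144153  0.07727923] -57.894003132180266 0.006288879075798906 60.69481015205383 [-0.9  0.4 -4.3]
```

The cover is lifted, with width and weight as expected. I'll gather the drum-stud measurements already in the saved frames and see how well they agree.

```bash
python3 - <<'E'
from h import *
rs=[]
for n in("w7","w9","w10","w13","w12"):
    im,c=load(n); u,v=proj(c,[.473,.032,.105]); b=proj(c,[.473,.032,.03])
    g=cv2.cvtColor(im,cv2.COLOR_BGR2GRAY); x,y=int(u)-14,int(v)-14; w=g[max(y,0):y+28,max(x,0):x+28]
    if w.size==0: print(n,"out",u,v); continue
    m=(w>60).astype(np.uint8); k,l,st,ce=cv2.connectedComponentsWithStats(m)
    print(n,(u.round(1),v.round(1)),b.round(1),w.min(),w.max())
    for i in range(1,k):
        if st[i,4]>4: q=ce[i]+[max(x,0),max(y,0)]; print("  ",st[i],q.round(1),plane(c,*q,.1).round(4))
t,ct=load("t20")
i=t[175:215,270:305]; g=cv2.cvtColor(i,cv2.COLOR_BGR2GRAY); m=(g>55).astype(np.uint8); k,l,st,ce=cv2.connectedComponentsWithStats(m)
for j in range(1,k):
    if st[j,4]>2: q=ce[j]+[270,175]; print("top",st[j],q.round(1),plane(ct,*q,.1).round(4))
E
```

```text
w7 (np.float64(316.2), np.float64(227.8)) [316.  203.8] 24 156
   [10  0 10  4 35] [316.5 214.3] [0.4781 0.0448 0.1   ]
   [10 10 10  9 73] [316.8 227.1] [0.4732 0.0305 0.1   ]
w9 (np.float64(343.8), np.float64(157.6)) [337.3 141.5] 14 137
   [ 4  0 11  5 28] [337.3 144.1] [0.4793 0.0394 0.1   ]
   [  9   7  13  14 122] [344.  156.6] [0.473  0.0314 0.1   ]
w10 (np.float64(327.2), np.float64(147.0)) [325.2 137. ] 11 135
   [ 9  0  8  6 42] [325.2 135.4] [0.4818 0.0375 0.1   ]
   [10  8 10 11 77] [327.4 146.2] [0.4731 0.0317 0.1   ]
w13 (np.float64(313.2), np.float64(136.9)) [313.6 127.9] 10 134
   [12  1  7  7 37] [314.  126.1] [0.4673 0.04   0.1   ]
   [11 10  9 10 69] [313.8 137. ] [0.474  0.0318 0.1   ]
   [ 0 25  4  3  9] [300.1 148.2] [0.4706 0.0144 0.1   ]
w12 (np.float64(316.4), np.float64(163.1)) [316.9 145.3] 10 98
   [10  0 11  2 16] [316.8 149.3] [0.4675 0.0389 0.1   ]
   [10  9 11 11 87] [317.2 163. ] [0.4741 0.0315 0.1   ]
top [  0   1  13  29 128] [274.1 187. ] [0.4856 0.0658 0.1   ]
top [  7   0  28  40 350] [295.4 197.9] [0.4555 0.0046 0.1   ]
top [14 15  6  9 36] [286.6 193.8] [0.4667 0.0297 0.1   ]
```

Five frames agree on the stud at (0.4737, 0.0316) within 1 mm. I'll lift and carry the cover above the drum.

>>> {"method": "drive_tool", "body": {"moves": [0,0,-0.023,0,0,0,0,0,-0.046,0,0,0,0,0,-0.069,0,0,0,0,0,-0.092,0,0,0,0,0,-0.115,0,0,0]}}

```text
clock: 40.57
ee_pos: [0.3929, -0.2307, 0.1919]
ee_rot: [-0.0, 0.875, -0.484, -0.0]
force: [0.9, -0.6, -3.9]
width: 0.0059
grip_force: 60.7
```

>>> {"method": "drive_tool", "body": {"moves": [-0.018,-0.021,0,0,0,0,-0.036,-0.041,0,0,0,0,-0.054,-0.062,0,0,0,0,-0.072,-0.083,0,0,0,0,-0.0905,-0.1035,0,0,0,0]}}

```text
clock: 40.98
ee_pos: [0.4328, -0.0981, 0.1909]
ee_rot: [0.0, 0.875, -0.484, -0.0]
force: [1.1, 0.3, -3.3]
width: 0.0059
grip_force: 60.7
```

>>> {"method": "drive_tool", "body": {"moves": [-0.02,-0.023,0,0,0,0,-0.04,-0.046,0,0,0,0,-0.06,-0.068,0,0,0,0,-0.08,-0.09,0,0,0,0,-0.0905,-0.1035,0,0,0,0]}}

```text
clock: 41.4
ee_pos: [0.4726, 0.0351, 0.1908]
ee_rot: [-0.0, 0.876, -0.483, -0.001]
force: [0.2, 0.1, -3.6]
width: 0.006
grip_force: 60.7
```

>>> {"method": "drive_tool", "body": {"moves": [0,0,0,0,0,0,0,0,0,0,0,0,0,0,0,0,0,0,0,0,0,0,0,0,0,0,0,0,0,0]}}

```text
clock: 41.82
ee_pos: [0.4722, 0.0315, 0.1912]
ee_rot: [0.0, 0.875, -0.485, -0.0]
force: [0.6, 1.2, -4.4]
width: 0.0062
grip_force: 60.7
```

```bash
python3 - <<'E'
from h import *
im,c=snap("wrist","w23"); P=[]
for i in range(4):
    arm.capture("top"); p,R,o=pose(); P.append(p)
print(np.mean(P,0),np.std(P,0),np.degrees(np.arctan2(R[1,0],R[0,0])),R[:,2].round(4),o["width"],o["grip_force"],o["force"].round(1))
plan(.4737,.0316,.165,np.degrees(np.arctan2(R[1,0],R[0,0])),start=[*np.mean(P,0),np.degrees(np.arctan2(R[1,0],R[0,0]))])
# cover hub in the grip: disc edge / hub corners below the tool
g=cv2.cvtColor(im,cv2.COLOR_BGR2GRAY); q=proj(c,p-[0,0,.0225]); print("hub top predicted",q)
E
```

```text
[0.47242419 0.03180301 0.19133165] [5.14020599e-05 1.23870245e-04 2.15527745e-05] -57.93297335191047 [ 1.e-04 -0.e+00 -1.e+00] 0.006045625787311047 60.74739217758179 [ 1.1  0.4 -3.2]
call 1/1: [0.001, -0.001, 0.026, 0.0, 0.0, 0.0]
hub top predicted [319.02905886 237.75055302]
```

>>> {"method": "drive_tool", "body": {"moves": [0.001,-0.001,0.01,0,0,0,0.001,-0.001,0.02,0,0,0,0.001,-0.001,0.028,0,0,0,0.001,-0.001,0.028,0,0,0,0.001,-0.001,0.028,0,0,0]}}

```text
clock: 42.48
ee_pos: [0.473, 0.032, 0.1622]
ee_rot: [0.001, 0.875, -0.484, -0.001]
force: [-0.4, 0.8, -2.6]
width: 0.0058
grip_force: 60.8
```

>>> {"method": "drive_tool", "body": {"moves": [0,0,0.004,0,0,0,0,0,0.008,0,0,0,0,0,0.012,0,0,0,0,0,0.016,0,0,0,0,0,0.016,0,0,0]}}

```text
clock: 42.9
ee_pos: [0.4734, 0.032, 0.1464]
ee_rot: [0.0, 0.875, -0.484, -0.001]
force: [-0.4, -0.8, -3.3]
width: 0.0061
grip_force: 60.7
```

No contact force with the stud already about 6 mm into the hub. I'll go on down to the rim.

>>> {"method": "drive_tool", "body": {"moves": [0,0,0.005,0,0,0,0,0,0.01,0,0,0,0,0,0.015,0,0,0,0,0,0.019,0,0,0,0,0,0.019,0,0,0]}}

```text
clock: 43.32
ee_pos: [0.4732, 0.032, 0.1272]
ee_rot: [0.0, 0.875, -0.484, -0.001]
force: [0.0, 0.9, -3.1]
width: 0.0058
grip_force: 60.7
```

>>> {"method": "drive_tool", "body": {"moves": [0,0,0.001,0,0,0,0,0,0.002,0,0,0,0,0,0.003,0,0,0,0,0,0.004,0,0,0,0,0,0.004,0,0,0]}}

```text
clock: 43.73
ee_pos: [0.4739, 0.0321, 0.1242]
ee_rot: [0.0, 0.875, -0.484, 0.0]
force: [0.4, 0.2, -2.2]
width: 0.0059
grip_force: 60.7
```

```bash
python3 - <<'E'
from h import *
for i in range(3):
    arm.capture("top"); p,R,o=pose()
print(p,np.degrees(np.arctan2(R[1,0],R[0,0])),o["width"],o["grip_force"],o["force"].round(1),o["moment"].round(2),o["joints"].round(2))
E
```

```text
[0.47396525 0.03207153 0.12437428] -57.89004095555072 0.0060223421774507745 60.7398784160614 [ 0.2 -0.5 -3.7] [ 0.02  0.03 -0.04] [ 0.07  0.15 -0.51  0.91  0.   -2.06]
```

>>> {"method": "drive_tool", "body": {"moves": [0,0,0.0005,0,0,0,0,0,0.001,0,0,0,0,0,0.0015,0,0,0,0,0,0.0015,0,0,0,0,0,0.0015,0,0,0]}}

```text
clock: 44.3
ee_pos: [0.4739, 0.0321, 0.1228]
ee_rot: [0.0, 0.875, -0.484, -0.0]
force: [0.6, -1.1, -2.8]
width: 0.0059
grip_force: 60.7
```

>>> {"method": "drive_tool", "body": {"moves": [0,0,0.0005,0,0,0,0,0,0.001,0,0,0,0,0,0.0015,0,0,0,0,0,0.0015,0,0,0,0,0,0.0015,0,0,0]}}

```text
clock: 44.72
ee_pos: [0.4741, 0.0321, 0.1218]
ee_rot: [-0.0, 0.875, -0.484, 0.0]
force: [-2.0, 1.0, 5.6]
width: 0.0057
grip_force: 61.8
```

The cover rests on the rim, with the force reversed to +5.6 N. I'll turn the nut clockwise, following its 8 mm-per-turn descent.

>>> {"method": "drive_tool", "body": {"moves": [0,0,0,0,0,0.12,0,0,0,0,0,0.24,0,0,0,0,0,0.36,0,0,0.0002,0,0,0.48,0,0,0.0003,0,0,0.6]}}

```text
clock: 45.13
ee_pos: [0.4744, 0.0322, 0.1212]
ee_rot: [0.0, -0.691, 0.723, -0.0]
force: [1.0, 0.1, -0.5]
width: 0.006
grip_force: 61.2
```

>>> {"method": "drive_tool", "body": {"moves": [0,0,0.0002,0,0,0.12,0,0,0.0003,0,0,0.24,0,0,0.0005,0,0,0.36,0,0,0.0006,0,0,0.48,0,0,0.0008,0,0,0.6]}}

```text
clock: 45.55
ee_pos: [0.4748, 0.0321, 0.1205]
ee_rot: [0.001, -0.446, 0.895, -0.0]
force: [0.8, 0.2, -0.3]
width: 0.0059
grip_force: 61.2
```

>>> {"method": "drive_tool", "body": {"moves": [0,0,0.0002,0,0,0.12,0,0,0.0003,0,0,0.24,0,0,0.0005,0,0,0.36,0,0,0.0006,0,0,0.48,0,0,0.0008,0,0,0.6]}}

```text
clock: 45.97
ee_pos: [0.475, 0.0319, 0.1197]
ee_rot: [0.001, -0.162, 0.987, -0.0]
force: [1.5, -0.1, -0.5]
width: 0.0061
grip_force: 61.2
```

```bash
python3 - <<'E'
from h import *
arm.capture("top"); p,R,o=pose()
print(p,np.degrees(np.arctan2(R[1,0],R[0,0])),o["width"],o["grip_force"],o["force"].round(1),o["moment"].round(2),o["joints"].round(2))
E
```

```text
[0.47497437 0.03185893 0.11970038] -161.67050678672118 0.00613286411476981 61.188286542892456 [ 2.2 -1.4  0.8] [-0.13 -0.29 -0.08] [ 0.07  0.16 -0.51  0.9  -0.   -0.25]
```

>>> {"method": "drive_tool", "body": {"moves": [0,0,0.0002,0,0,0.12,0,0,0.0003,0,0,0.24,0,0,0.0005,0,0,0.36,0,0,0.0006,0,0,0.48,0,0,0.0008,0,0,0.6]}}

```text
clock: 46.43
ee_pos: [0.4748, 0.0317, 0.1189]
ee_rot: [0.001, 0.136, 0.991, -0.0]
force: [0.8, -1.9, 1.2]
width: 0.0064
grip_force: 61.3
```

>>> {"method": "drive_tool", "body": {"moves": [0,0,0.0002,0,0,0.12,0,0,0.0003,0,0,0.24,0,0,0.0005,0,0,0.36,0,0,0.0006,0,0,0.48,0,0,0.0008,0,0,0.6]}}

```text
clock: 46.85
ee_pos: [0.4746, 0.0314, 0.1181]
ee_rot: [0.001, 0.422, 0.906, -0.0]
force: [0.3, -3.1, 0.9]
width: 0.0058
grip_force: 61.4
```

>>> {"method": "drive_tool", "body": {"moves": [0,0,0.0002,0,0,0.12,0,0,0.0003,0,0,0.24,0,0,0.0005,0,0,0.36,0,0,0.0006,0,0,0.48,0,0,0.0008,0,0,0.6]}}

```text
clock: 47.27
ee_pos: [0.4743, 0.0313, 0.1173]
ee_rot: [0.001, 0.671, 0.741, -0.0]
force: [-1.8, -3.7, 3.2]
width: 0.0062
grip_force: 61.6
```

>>> {"method": "drive_tool", "body": {"moves": [0,0,0.0002,0,0,0.12,0,0,0.0003,0,0,0.24,0,0,0.0005,0,0,0.36,0,0,0.0006,0,0,0.48,0,0,0.0008,0,0,0.6]}}

```text
clock: 47.68
ee_pos: [0.4739, 0.0313, 0.1165]
ee_rot: [0.001, 0.86, 0.51, -0.0]
force: [-1.4, -2.6, 3.7]
width: 0.0059
grip_force: 61.7
```

>>> {"method": "drive_tool", "body": {"moves": [0,0,0.0002,0,0,0.12,0,0,0.0003,0,0,0.24,0,0,0.0005,0,0,0.36,0,0,0.0006,0,0,0.48,0,0,0.0008,0,0,0.6]}}

```text
clock: 48.1
ee_pos: [0.4736, 0.0316, 0.1157]
ee_rot: [0.0, 0.973, 0.233, -0.0]
force: [-3.3, -2.3, 5.3]
width: 0.0058
grip_force: 61.9
```

```bash
python3 - <<'E'
from h import *
arm.capture("top"); p,R,o=pose()
print(p,np.degrees(np.arctan2(R[1,0],R[0,0])),o["width"],o["grip_force"],o["force"].round(1),o["moment"].round(2),o["joints"].round(2))
E
```

```text
[0.4735329  0.03157412 0.1156456 ] 26.54726386076389 0.006058581170351267 61.854286193847656 [-3.2 -2.3  5.5] [-0.4   0.72 -0.03] [ 0.07  0.16 -0.52  0.89 -0.    2.75]
```

The nut has followed cleanly for 4.8 rad. I'll release, lift, turn back half a turn and regrip for the rest.

>>> {"method": "drive_tool", "body": {"moves": [0,0,0,0,0,0,0,0,0,0,0,0,0,0,-0.01,0,0,0,0,0,-0.03,0,0,0,0,0,-0.03,0,0,0], "hand": 0.03}}

```text
clock: 48.57
ee_pos: [0.4761, 0.0323, 0.1488]
ee_rot: [0.0, 0.972, 0.235, 0.002]
force: [0.6, -0.5, 0.7]
width: 0.03
grip_force: 0.0
```

>>> {"method": "drive_tool", "body": {"moves": [0,0,0,0,0,-0.5236,0,0,0,0,0,-0.5236,0,0,0,0,0,-0.5236,0,0,0,0,0,-0.5236,0,0,0,0,0,-0.5236]}}

```text
clock: 48.98
ee_pos: [0.4742, 0.0322, 0.1457]
ee_rot: [0.0, 0.877, 0.48, 0.0]
force: [0.1, -1.1, -0.8]
width: 0.0301
grip_force: 0.0
```

>>> {"method": "drive_tool", "body": {"moves": [0,0,0,0,0,-0.5236,0,0,0,0,0,-0.5236,0,0,0,0,0,-0.5236,0,0,0,0,0,-0.5236,0,0,0,0,0,-0.5236]}}

```text
clock: 49.4
ee_pos: [0.4741, 0.0321, 0.1456]
ee_rot: [0.0, 0.724, 0.69, 0.0]
force: [-0.3, -0.2, 0.9]
width: 0.0299
grip_force: 0.0
```

>>> {"method": "drive_tool", "body": {"moves": [0,0,0,0,0,-0.5236,0,0,0,0,0,-0.5236,0,0,0,0,0,-0.5236,0,0,0,0,0,-0.5236,0,0,0,0,0,-0.5236]}}

```text
clock: 49.82
ee_pos: [0.474, 0.0321, 0.1455]
ee_rot: [0.0, 0.522, 0.853, 0.0]
force: [0.7, -0.1, -0.4]
width: 0.0303
grip_force: 0.0
```

>>> {"method": "drive_tool", "body": {"moves": [0,0,0,0,0,-0.5236,0,0,0,0,0,-0.5236,0,0,0,0,0,-0.5236,0,0,0,0,0,-0.5236,0,0,0,0,0,-0.5236]}}

```text
clock: 50.23
ee_pos: [0.474, 0.0321, 0.1455]
ee_rot: [0.0, 0.284, 0.959, 0.0]
force: [0.1, 0.7, 0.6]
width: 0.0299
grip_force: 0.0
```

>>> {"method": "drive_tool", "body": {"moves": [0,0,0,0,0,-0.5236,0,0,0,0,0,-0.5236,0,0,0,0,0,-0.5236,0,0,0,0,0,-0.5236,0,0,0,0,0,-0.5236]}}

```text
clock: 50.65
ee_pos: [0.4739, 0.0321, 0.1454]
ee_rot: [0.0, 0.026, 1.0, 0.0]
force: [0.3, -0.3, 0.7]
width: 0.03
grip_force: 0.0
```

>>> {"method": "drive_tool", "body": {"moves": [0,0,0,0,0,-0.5236,0,0,0,0,0,-0.5236,0,0,0,0,0,-0.5236,0,0,0,0,0,-0.5236,0,0,0,0,0,-0.5236]}}

```text
clock: 51.07
ee_pos: [0.4739, 0.0321, 0.1454]
ee_rot: [0.0, -0.233, 0.972, 0.0]
force: [0.3, -1.2, -0.4]
width: 0.0303
grip_force: 0.0
```

```bash
python3 - <<'E'
from h import *
arm.capture("top"); im,c=snap("wrist","w24"); p,R,o=pose()
print(p,np.degrees(np.arctan2(R[1,0],R[0,0])),o["force"].round(1),o["moment"].round(2),o["joints"].round(2))
print(proj(c,[.4737,.0316,.12]))
cv2.imwrite("pics/c24.png",cv2.resize(im[100:400,170:470],(600,600),interpolation=cv2.INTER_CUBIC))
E
```

```text
[0.4739229  0.03204935 0.14541466] -153.27904355622832 [ 1.  -0.8  0.3] [-0.01  0.01  0.03] [ 0.07  0.14 -0.48  0.96  0.   -0.4 ]
[317.50188125 233.51517677]
```

View pics/c24.png

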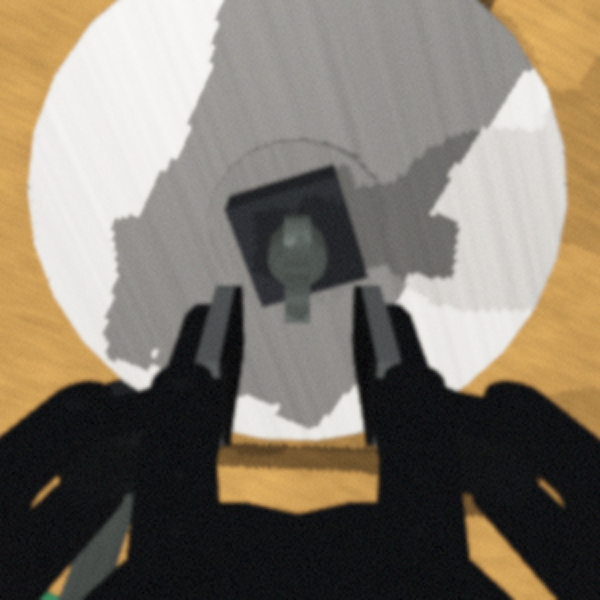

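The cover sits concentric on the drum, and the wings lie along the tool x axis at (297,265). The grain and hub have turned 90° relative to the wings, so the nut really turned on the cover. I'll regrip and finish.

>>> {"method": "drive_tool", "body": {"moves": [0,0,0.015,0,0,0,0,0,0.031,0,0,0,0,0,0.031,0,0,0,0,0,0.031,0,0,0,0,0,0.031,0,0,0]}}

```text
clock: 51.58
ee_pos: [0.4742, 0.0321, 0.115]
ee_rot: [0.0, -0.233, 0.972, -0.0]
force: [-0.4, 0.8, 0.2]
width: 0.0303
grip_force: 0.0
```

>>> {"method": "drive_tool", "body": {"moves": [0,0,0,0,0,0,0,0,0,0,0,0,0,0,0,0,0,0,0,0,0,0,0,0,0,0,0,0,0,0], "hand": 0.0}}

```text
clock: 52.0
ee_pos: [0.4746, 0.0321, 0.1152]
ee_rot: [0.001, -0.234, 0.972, -0.0]
force: [-0.6, -0.7, 6.1]
width: 0.0061
grip_force: 61.1
```

>>> {"method": "drive_tool", "body": {"moves": [0,0,0.0001,0,0,0.1,0,0,0.0003,0,0,0.2,0,0,0.0004,0,0,0.3,0,0,0.0005,0,0,0.4,0,0,0.0006,0,0,0.5]}}

```text
clock: 52.42
ee_pos: [0.4747, 0.0319, 0.1146]
ee_rot: [0.001, 0.016, 1.0, -0.0]
force: [-1.3, -0.2, 5.1]
width: 0.0063
grip_force: 61.2
```

```bash
python3 - <<'E'
from h import *
arm.capture("top"); p,R,o=pose()
print(p,np.degrees(np.arctan2(R[1,0],R[0,0])),o["width"],o["grip_force"],o["force"].round(1),o["moment"].round(3),o["joints"].round(3),o["joint_efforts"][5])
E
```

```text
[0.47469617 0.03188456 0.11458733] 177.8573907260925 0.006510774581616682 61.20025992393494 [ 0.1 -0.3  6.2] [-0.159  0.163 -0.051] [ 0.067  0.164 -0.519  0.885 -0.001  0.105] 0.15804598107933998
```

>>> {"method": "drive_tool", "body": {"moves": [0,0,0.0001,0,0,0.05,0,0,0.0001,0,0,0.1,0,0,0.0002,0,0,0.15,0,0,0.0002,0,0,0.2,0,0,0.0002,0,0,0.2]}}

```text
clock: 52.88
ee_pos: [0.4746, 0.0318, 0.1144]
ee_rot: [0.001, 0.115, 0.993, -0.0]
force: [-0.9, 0.2, 5.4]
width: 0.0061
grip_force: 61.1
```

```bash
cat > m.py <<'E'
from h import *
p,R,o=pose(); q=[]
print(p.round(4),np.degrees(np.arctan2(R[1,0],R[0,0])).round(1),o["force"].round(1),o["moment"].round(3),o["joints"][5].round(3),o["joint_efforts"][5].round(3))
E
python3 m.py
```

```text
[0.4746 0.0318 0.1144] 166.8 [-0.9  0.2  5.4] [-0.214  0.121 -0.05 ] 0.297 0.419
```

>>> {"method": "drive_tool", "body": {"moves": [0,0,0.0001,0,0,0.05,0,0,0.0001,0,0,0.1,0,0,0.0002,0,0,0.15,0,0,0.0002,0,0,0.2,0,0,0.0002,0,0,0.2]}}

```text
clock: 53.3
ee_pos: [0.4746, 0.0317, 0.1141]
ee_rot: [0.001, 0.213, 0.977, -0.0]
force: [-0.1, -0.2, 4.4]
width: 0.0058
grip_force: 61.1
```

```bash
python3 m.py
```

```text
[0.4746 0.0317 0.1141] 155.4 [-0.1 -0.2  4.4] [-0.273  0.091 -0.031] 0.497 0.419
```

>>> {"method": "drive_tool", "body": {"moves": [0,0,0.0001,0,0,0.05,0,0,0.0001,0,0,0.1,0,0,0.0002,0,0,0.15,0,0,0.0002,0,0,0.2,0,0,0.0002,0,0,0.2]}}

```text
clock: 53.72
ee_pos: [0.4746, 0.0316, 0.1138]
ee_rot: [0.001, 0.309, 0.951, -0.0]
force: [-1.0, -2.0, 6.6]
width: 0.0064
grip_force: 61.1
```

```bash
python3 m.py
```

```text
[0.4746 0.0316 0.1138] 144.0 [-1.  -2.   6.6] [-0.398  0.045 -0.017] 0.696 0.493
```

>>> {"method": "drive_tool", "body": {"moves": [0,0,0.0001,0,0,0.05,0,0,0.0001,0,0,0.1,0,0,0.0002,0,0,0.15,0,0,0.0002,0,0,0.2,0,0,0.0002,0,0,0.2]}}

```text
clock: 54.13
ee_pos: [0.4745, 0.0317, 0.1136]
ee_rot: [0.001, 0.402, 0.916, -0.0]
force: [-0.9, -1.9, 5.5]
width: 0.006
grip_force: 61.2
```

```bash
python3 m.py; python3 -c "
from h import *
snap('wrist','w25')"
```

```text
[0.4745 0.0317 0.1136] 132.6 [-0.9 -1.9  5.5] [-0.347  0.101  0.332] 0.895 0.794
```

The moment about z jumped to 0.33 N m, so the nut is snug. I'll give it a touch more, then release and withdraw.

>>> {"method": "drive_tool", "body": {"moves": [0,0,0,0,0,0.02,0,0,0,0,0,0.04,0,0,0,0,0,0.04,0,0,0,0,0,0.04,0,0,0,0,0,0.04]}}

```text
clock: 54.6
ee_pos: [0.4746, 0.0321, 0.1136]
ee_rot: [0.001, 0.419, 0.908, 0.0]
force: [0.0, -0.2, 5.9]
width: 0.0057
grip_force: 61.2
```

```bash
python3 m.py
```

```text
[0.4746 0.0321 0.1136] 130.4 [ 0.  -0.2  5.9] [-0.074  0.136  0.386] 0.933 0.36
```

>>> {"method": "drive_tool", "body": {"moves": [0,0,0,0,0,0,0,0,0,0,0,0,0,0,0,0,0,0,0,0,0,0,0,0,0,0,0,0,0,0], "hand": 0.03}}

```text
clock: 55.02
ee_pos: [0.4737, 0.032, 0.1128]
ee_rot: [-0.0, 0.42, 0.907, -0.0]
force: [0.0, 0.1, -0.0]
width: 0.03
grip_force: 0.0
```

>>> {"method": "drive_tool", "body": {"moves": [0,0,-0.03,0,0,0,0,0,-0.06,0,0,0,0,0,-0.1,0,0,0,0,0,-0.14,0,0,0,0,0,-0.14,0,0,0]}}

```text
clock: 55.43
ee_pos: [0.4777, 0.0323, 0.2605]
ee_rot: [0.005, 0.42, 0.907, 0.003]
force: [1.2, 0.3, 0.3]
width: 0.03
grip_force: 0.0
```

>>> {"method": "drive_tool", "body": {"moves": [0,0,0,0,0,0,0,0,0,0,0,0,0,0,0,0,0,0,0,0,0,0,0,0,0,0,0,0,0,0]}}

```text
clock: 55.85
ee_pos: [0.4731, 0.032, 0.2517]
ee_rot: [-0.001, 0.42, 0.907, -0.001]
force: [0.9, 0.5, 0.0]
width: 0.0298
grip_force: 0.0
```

```bash
python3 - <<'E'
from h import *
from scipy.optimize import least_squares
im,c=snap("wrist","w26"); t,ct=snap("top","t26"); p,R,o=pose(); print(p,o["clock"])
S=cv2.cvtColor(im,cv2.COLOR_BGR2HSV)
def fit(z,C=(.4737,.0316)):
    P=[]
    for a in np.arange(0,360,5):
        for r in np.arange(.125,.08,-.0005):
            q=proj(c,[C[0]+r*np.cos(np.radians(a)),C[1]+r*np.sin(np.radians(a)),z]); i,j=int(round(q[1])),int(round(q[0]))
            if not(0<=i<400 and 0<=j<640): break
            if S[i,j,1]<50 and S[i,j,2]>100:
                if r<.1245: P.append(plane(c,*q,z)[:2])
                break
    P=np.array(P); s=least_squares(lambda s:np.hypot(*(P-s[:2]).T)-s[2],[*C,.1],loss="soft_l1",f_scale=.001); res=np.hypot(*(P-s.x[:2]).T)-s.x[2]
    print("cover",z,len(P),s.x.round(4),"resid",np.median(abs(res)).round(4))
fit(.081)
# hub centre (dark) and nut centre (greenish) 
u,v=proj(c,[.4737,.0316,.1]); x,y=int(u)-40,int(v)-40; w=im[y:y+80,x:x+80]; g=cv2.cvtColor(w,cv2.COLOR_BGR2GRAY)
b,gr,r=[w[...,i].astype(int) for i in range(3)]; m=((gr-b>3)&(gr-r>3)&(g<170)).astype(np.uint8); n,l,st,ce=cv2.connectedComponentsWithStats(m); i=1+np.argmax(st[1:,4]); ys,xs=np.where(l==i)
P=np.array([plane(c,a+x,bb+y,.122)[:2] for a,bb in zip(xs,ys)]); ww,vv=np.linalg.eigh(np.cov(P.T)); print("nut",st[i],P.mean(0).round(4),np.degrees(np.arctan2(vv[1,1],vv[0,1])).round(1),np.ptp((P-P.mean(0))@vv[:,1]).round(4))
# cover grain / marker and tray studs in the top image
for nme,X in{"B":[.682,-.191,.025],"C":[.621,-.188,.025]}.items():
    q,r=blob(t,ct,np.array(X)-[.006,.002,0],rad=14,thr=60); print(nme,q,r)
# lamp knob & head in top vs t19
d=cv2.absdiff(t,cv2.imread("pics/t3.png")); 
a=cv2.imread("pics/t20.png")[100:170,200:300]; b2=t[100:170,200:300]; print("lamp diff",cv2.absdiff(a,b2).mean())
E
```

```text
[0.47339897 0.03202409 0.2521588 ] 55.95
cover 0.081 70 [0.4749 0.0335 0.1009] resid 0.0003
nut [ 33  28  19  35 337] [0.4735 0.0347] 132.9 0.0346
B (np.float64(363.0), np.float64(132.0)) []
C (np.float64(362.0), np.float64(151.3)) []
lamp diff 29.737714285714286
```

```bash
python3 - <<'E'
from h import *
plan(.60,-.19,.25,130)
E
```

```text
call 1/2: [-0.126, -0.024, 0.001, -0.001, -0.0, 0.003]
call 2/2: [-0.126, -0.023, 0.001, -0.001, -0.0, 0.003]
```

>>> {"method": "drive_tool", "body": {"moves": [-0.126,-0.024,0,0,0,0,-0.126,-0.024,0,0,0,0,-0.126,-0.024,0,0,0,0,-0.126,-0.024,0,0,0,0,-0.126,-0.024,0,0,0,0]}}

```text
clock: 56.37
ee_pos: [0.5377, -0.0815, 0.2521]
ee_rot: [-0.0, 0.422, 0.907, -0.0]
force: [0.7, -0.2, 0.8]
width: 0.0301
grip_force: 0.0
```

>>> {"method": "drive_tool", "body": {"moves": [-0.126,-0.024,0,0,0,0,-0.126,-0.024,0,0,0,0,-0.126,-0.024,0,0,0,0,-0.126,-0.024,0,0,0,0,-0.126,-0.024,0,0,0,0]}}

```text
clock: 56.78
ee_pos: [0.6004, -0.1918, 0.2518]
ee_rot: [-0.001, 0.421, 0.907, 0.0]
force: [0.1, 0.7, 0.5]
width: 0.03
grip_force: 0.0
```

>>> {"method": "drive_tool", "body": {"moves": [0,0,0,0,0,0,0,0,0,0,0,0,0,0,0,0,0,0,0,0,0,0,0,0,0,0,0,0,0,0]}}

```text
clock: 57.2
ee_pos: [0.6002, -0.1902, 0.2535]
ee_rot: [0.0, 0.42, 0.908, 0.0]
force: [0.6, 0.2, 0.2]
width: 0.0297
grip_force: 0.0
```

```bash
python3 - <<'E'
from h import *
im,c=snap("wrist","w27"); t,ct=snap("top","t27"); p,R,o=pose(); print(p,o["clock"])
for nme,X in{"B":[.682,-.191,.022],"C":[.621,-.188,.022]}.items():
    q,r=blob(im,c,X,rad=22,thr=55); print(nme,q,[(a[0],a[1],a[2],plane(c,*a[1],.022).round(4)) for a in r])
# bright arms inside the tray: extent
g=cv2.cvtColor(im,cv2.COLOR_BGR2GRAY).astype(int); P=[]
for a in np.arange(-.068,.068,.002): print("".join("%4d"%g[tuple(int(round(k)) for k in proj(c,[.65+a,-.197+b,.012])[::-1])] if all(0<=k<l for k,l in zip(proj(c,[.65+a,-.197+b,.012])[::-1],(400,640))) else "   ." for b in np.arange(-.064,.066,.008))) if int(round(a*1000))%6==0 else None
# lamp: compare with t19 outside occlusion
a=cv2.imread("pics/t19.png"); print([cv2.absdiff(a[y:y+20,x:x+30],t[y:y+20,x:x+30]).mean().round(1) for x,y in((215,125),(245,115),(200,140),(280,105))])
E
```

```text
[ 0.60028939 -0.19059003  0.25336047] 57.3
B (np.float64(363.3), np.float64(202.0)) [(np.int32(71), array([360.7, 191.8]), array([12, 11], dtype=int32), array([ 0.6694, -0.1826,  0.022 ])), (np.int32(36), array([377.9, 217.1]), array([13, 13], dtype=int32), array([ 0.7127, -0.1941,  0.022 ]))]
C (np.float64(330.9), np.float64(172.0)) [(np.int32(46), array([328.7, 161.6]), array([10,  8], dtype=int32), array([ 0.6096, -0.1794,  0.022 ]))]
 122 141 124 100  82  80  79  81  79  80  81  81  84  83  80  80  76
  63 130 161 164  97  87  89  90  88  89  88  89  89  92  85  84  76
  74 118 163 162 155  90  89  88  88  89  88  86  87  89  89  90  79
  57 124 161 155 132  87  84  83  86  87  85  76  86  91  91  89  80
  64 127 158 207 129 127 129 128  80  70  40  67 116 109 114  86  80
  79 118 160 176 101  81  70 145 138  60  55  96 133 115 116  82  79
  57 119 163 142 111 115 116 139 118  56  59  98 122 125 120  85  88
  67 118 160 133 124 124 128 123  86  61  70  90  87  89  86  85  81
  61 125 158  92  90  89  88  88  88  90  87  90  89  86  85  85  97
  59 119 157  88  89  85  89  88  86 
[... 297 characters left out ...]
75 109 141
  57 108  89  99 111 110 117 111  83  53  47  95 117 118 119 143 142
  65 120  98 128 127 125 124 128 122  47  36  97 117 110 111 151 136
  58 127 132  94  88  67  70 142 118  56  45 112 123 120 125 159 140
  70 118 160 173 212 165 125 124  74  53  63  88  86  86 107 157 139
  66 123 156 188 186 172 159 154 142  88  85  90  86  84 145 158 132
  58 116 153 154 156 157 155 154 156 156 141  85  89  91 154 153 137
  74 120 154 158 154 155 157 152 156 153 156 149 114 144 154 156 141
  67  96 122 122 129 132 135 121 118 121 121 124 132 131 128 128 135
  63  45  51  51  53  50  54  50  54  52  51  55  50  55  48  55 138
[np.float64(4.0), np.float64(4.3), np.float64(4.8), np.float64(3.8)]
```

Checks before handing in:
- **Tray:** both shut clamps lie side by side inside it.
- **Lamp:** unchanged since it was pushed to its stop.
- **Cover:** flat and concentric on the drum, with the nut snug.
- **Robot:** touching nothing.

```bash
python3 -c "
from rig import arm
print(arm.hand_in())"
```

```text
the job is handed in; nothing more can be done
None
```

The job is done and handed in at about 57 s of the 210 s: the lamp arm is at its left stop, the three open clamps are in the drum, the two shut clamps are in the tray, and the cover is flat on the rim with its wing nut turned snug.

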